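# Clear the test bench: specimens and spacer rings to their places

## Robot

A 6-joint arm with a two-finger parallel gripper is mounted at the origin on the work surface. World frame = base frame: x ahead of the robot, y to its left, z up, the work surface at z = 0. Lengths are in m, angles in rad, forces in N, time in s.
With the tool pointing down it reaches from about 0.35 to 0.775 m from the base axis. Payload 5.5 kg.
Tool frame: the origin (TCP) lies midway between the tips of the shut fingers; the grasp point (between the pads) lies 19 mm behind it; z points along the fingers, y is the line along which they close (so a half turn about z gives the same grasp; the last joint's range is limited). The gripper opens to 85 mm and grips with 20 to 120 N. Pads are 22 mm wide; open, the fingers measure 114 mm over their backs; the gripper's body (76 mm by 85 mm) begins 54 mm behind the grasp point. The pads swing forward as they close: fully open they stand 13 mm farther back than shut.
Start: joints at [-1.355, 0.313, 0.046, 1.304, 0, 1.431], TCP at [0.2, -0.539, 0.207] pointing down, gripper open.
Joint ranges: [-2.76, 2.76], [-0.86, 1.69], [-1.03, 1.26], [-2.2, 2.34], [-1.47, 1.5], [-3.14, 3.14]. Speed limits (rad/s): [2.57, 2.57, 3.14, 3.14, 3.14, 3.14].

## Interface

Orientations are given as a unit quaternion [w, x, y, z].
In Python, from workcell import env gives the robot as it stands.
- The arm moves only by the tool move_arm, never from a script. Its argument "targets" is a list of rows, each a list of 3 entries, a list of its own where there are three numbers: the shift along the tool's x, y, z in mm, then the turn, a rotation vector about the tool's x, y, z in units of 10 degrees (1.0 is 10 degrees), then the closure, from -1 (fully open) to 1 (shut). In form: [[[dx, dy, dz], [ax, ay, az], gripper], ...]. A call has 1 to 5 rows; each row is the pose to reach, as a shift and turn from the pose commanded when the call began, along the tool's axes at that moment; what a row does not reach only later rows make up. A row lasts 1/8 s, in which the tool goes at most 62.5 mm and 10.7 degrees, less where a joint would pass 70% of its speed; a pose out of reach is approached as far as the arm can. A call with a gripper value outside its range is refused whole. The fingers move at their own pace and stop on an object; "squeeze" is the grip in N (left out, the last holds). Time passes only in rows, so rows that repeat a pose let the fingers close. It gives the time, the measured TCP pose, the force, the opening and the grip force at its end, in the units of the state.
- env.get_state(): the state, without advancing time (a new reading comes with each control period).
- env.read_camera(name): name is "scene" or "top"; returns a dict with "pixels" (384x512x3 uint8, red, green, blue), "fovy" (degrees; the focal length in pixels is half the picture's height over the tangent of half this angle, whatever the lens; pixels are square), "cx", "cy" (the principal point, pixels), "dist_coeffs" ([k1, k2, p1, p2, k3] as OpenCV has them; the pictures are not rectified), "extrinsics" (4x4, takes a point from world to camera coordinates). Camera axes: x right, y up, looking along -z (the intrinsics and any distortion apply to the point x, -y, -z); pixel columns grow to the right and rows downward; lengths in m; the calibration is good to about 2 mm. A picture is of the moment at which its call begins. There is no depth.
- env.hand_in(): hands the job in; it is judged then, once.
Trained networks look in a picture, given as the dict that the camera call returned (one of the last four; its "shot" number tells which), for a name from the list of things; names that differ only in an ending like _2 or _b are one class to them, and where a whole thing is asked for, a point or a joint stands for the part that bears it (a point fixed in the world has none). Each returns a list of dicts, best first, with "confidence" (0 to 1); they miss things now and then, are a little off and sometimes report something else, mostly with a low value. They report only what shows in the picture. A call takes as long as a camera call. They do not tell look-alikes from the thing itself.
- env.spot_in(thing, picture): "centre" ([x, y, z] in m, in world coordinates, good to about 4 mm: the middle of the surface that is visible of it).
- env.regions_of(thing, picture): "mask" (384x512 bool, what is visible of it).
- env.landmark_of(thing, picture): "centre" ([x, y, z] in m, in world coordinates, good to about 4 mm: a listed point, or the origin of a listed thing).
The state is a dict: "clock": time; "joint_pos": joint angles; "qvel": joint speeds; "tau": joint torques, N m; "tcp_pos": TCP position; "orientation": TCP orientation; "wrist_force": force on the tool from outside, world axes, zero at the start; "ft_torque": the same for the moment, N m; "finger_gap": finger opening in m; "grip_force": force on a finger pad.
Only numpy, scipy, OpenCV 4.12 (cv2) and the standard library are available. Lean on these libraries where they do the work, as an engineer would, in place of code of your own. Each camera call takes 0.05 s, during which the arm holds its last target. There are 200 camera calls.

## Task

The strength tests are over: sort the bench. Lay both broken mortar prism halves flat and side by side, without overlapping, on the floor of the rectangular tray, stand the round concrete core upright in the round dish, and put the two black spacer rings over the post of the stand, the large ring at the bottom and the small one flat on top of it. Leave the tape roll and the brush where they are.

Things in the scene. Friction and masses are not known exactly. Their poses are not given: they have to be found in the camera images.
- prism_a_mid (a point): one grey mortar prism half, a block 78 mm long (its x axis), 40 mm wide and 40 mm high, lying flat on the bench; the point is its centre, 20 mm above its underside; about 0.26 kg. At the start the things and their places stand mixed in two rows in front of the robot, any of them in any position
- prism_b_mid (a point): the other grey mortar prism half, just like the first: 78 mm long (x axis), 40 mm wide and high; the point is its centre, 20 mm above its underside
- core_mid (a point): the grey concrete core, a solid upright cylinder 40 mm in diameter and 56 mm high (z axis); the point is its centre, 28 mm above its underside; about 0.16 kg
- ring_large_mid (a point): the large black steel spacer ring, lying flat: outside diameter 64 mm, bore 34 mm right through, 30 mm high (z axis); the point is its centre, half-way up (15 mm above its underside), in the middle of the bore; about 0.5 kg
- ring_small_mid (a point): the small black steel spacer ring, lying flat: outside diameter 48 mm, bore 34 mm, 30 mm high (z axis); the point is its centre, half-way up, in the middle of the bore; about 0.2 kg. When it sits on the large ring, fingertips must stay above the large ring's top: grip it in its upper half
- tray: fixed shallow rectangular grey tray, outside 110 mm along its x axis and 134 mm along its y axis, rim 12 mm high; walls and floor 4 mm thick, so inside 102 mm by 126 mm, floor 4 mm above the origin; origin at the centre of its underside, on the bench. Both prism halves fit side by side across y, each lengthwise along x, for instance centred 33 mm either side of the middle, which leaves 26 mm between them for a finger
- dish: fixed shallow round grey dish, outside diameter 78 mm at the rim, 14 mm high, wall and floor 4 mm thick (inside diameter about 67 mm at the floor, which is 4 mm above the origin); origin at the centre of its underside, on the bench
- stand: fixed ring stand: a grey round base 84 mm in diameter and 8 mm thick with an upright steel post 18 mm in diameter in its middle, the post's tapered top 53 mm above the bench; origin at the centre of the base's underside. With both rings on, the small ring's top is 68 mm above the bench
- tape_mid (a point): bystander: a white roll of tape lying flat at the robot's left, 96 mm in diameter and 45 mm high, hollow; the point is its centre, half-way up; leave it alone
- brush: bystander: a flat bench brush with a wooden handle, lying at the robot's right, about lengthwise along x, some 0.42 m to the side; origin in its underside; leave it alone
Not all that is in view belongs to the job. Leave any pink look-alike of the part that bears prism_a_mid alone. What is shaped like the part that bears ring_small_mid but yellow is not meant.

How it is judged:
By the outcome, as a careful person would: the job done as asked, in the order asked, and still so for the second after the job is handed in, with the robot touching nothing.
It also fails if it takes over 102 s, if anything falls off the work surface, if the arm or the gripper's body presses on something with over 40 N, if the wrist force passes 120 N, or if a joint passes its speed limit or range.

## Working session

There is one attempt and no reset: what is moved stays moved. The work goes in short steps, Python scripts to look and compute and a tool call to move; the robot and the scene stay as the last step left them, time stands still between calls to the robot, and variables do not carry over. Pictures are saved under pics/ and viewed, at most 14 in all, crops included, and the job is handed in when it is done.

Besides the shell and the picture viewer there is one more tool, called after "Call:" by a JSON object that holds its "name" and its "arguments", one argument or row to a line. move_arm: Moves the arm, as the interface text tells. Its arguments: {"type":"object","properties":{"targets":{"type":"array","items":{"type":"array"}},"squeeze":{"type":"number"}},"required":["targets"]}

```bash
mkdir -p pics; ls; cat > h.py <<'E'
import numpy as np, cv2
from workcell import env
def cam(n):
    p=env.read_camera(n); return p
def K(p):
    f=p["pixels"].shape[0]/2/np.tan(np.radians(p["fovy"])/2)
    return np.array([[f,0,p["cx"]],[0,f,p["cy"]],[0,0,1.]])
def ray(p,uv):
    n=cv2.undistortPoints(np.array([[uv]],float),K(p),np.array(p["dist_coeffs"],float)).ravel()
    E=np.array(p["extrinsics"]); R=E[:3,:3]; c=-R.T@E[:3,3]
    d=R.T@np.array([n[0],-n[1],-1.]); return c,d/np.linalg.norm(d)
def atz(p,uv,z):
    c,d=ray(p,uv); return c+d*(z-c[2])/d[2]
def pix(p,X):
    E=np.array(p["extrinsics"]); q=E[:3,:3]@np.array(X)+E[:3,3]; q=q*[1,-1,-1]
    return cv2.projectPoints(q.reshape(1,1,3),np.zeros(3),np.zeros(3),K(p),np.array(p["dist_coeffs"],float))[0].ravel()
def tri(p1,u1,p2,u2):
    c1,d1=ray(p1,u1);c2,d2=ray(p2,u2)
    s=np.linalg.lstsq(np.stack([d1,-d2],1),c2-c1,rcond=None)[0]
    return (c1+s[0]*d1+c2+s[1]*d2)/2
def save(p,n): cv2.imwrite("pics/"+n,p["pixels"][:,:,::-1])
E
python3 - <<'E'
from h import *
for n in("top","scene"):
    p=cam(n); save(p,n+"0.png")
    E=np.array(p["extrinsics"]);print(n,p["fovy"],-E[:3,:3].T@E[:3,3])
    for t in "prism_a_mid core_mid ring_large_mid ring_small_mid tray dish stand tape_mid brush".split():
        print(t,[(np.round(r["centre"],3).tolist(),round(r["confidence"],2),pix(p,r["centre"]).round().tolist()) for r in env.landmark_of(t,p)])
print(env.get_state())
E
```

```text
pics
top 47.151969728069496 [ 0.29873404 -0.00575282  1.48943448]
prism_a_mid [([0.471, 0.088, 0.019], 0.84, [226.0, 192.0]), ([0.349, 0.112, 0.02], 0.83, [220.0, 229.0]), ([0.277, 0.232, 0.019], 0.67, [185.0, 251.0])]
core_mid [([0.431, -0.258, 0.028], 0.73, [330.0, 201.0])]
ring_large_mid [([0.64, -0.09, 0.013], 0.7, [277.0, 142.0])]
ring_small_mid [([0.352, 0.355, 0.014], 0.69, [149.0, 230.0]), ([0.417, 0.27, 0.014], 0.59, [173.0, 210.0])]
tray [([0.459, -0.081, 0.004], 0.66, [277.0, 195.0])]
dish [([0.588, -0.248, -0.007], 0.83, [323.0, 157.0])]
stand [([0.598, 0.254, 0.002], 0.83, [178.0, 158.0])]
tape_mid [([0.51, 0.443, 0.021], 0.83, [123.0, 184.0])]
brush [([0.518, -0.412, 0.005], 0.79, [372.0, 175.0])]
scene 46.293435987382146 [0.8984923  0.43232858 1.10781729]
prism_a_mid [([0.279, 0.235, 0.016], 0.67, [374.0, 217.0]), ([0.35, 0.114, 0.023], 0.63, [325.0, 203.0]), ([0.47, 0.092, 0.02], 0.55, [289.0, 225.0])]
core_mid [([0.43, -0.255, 0.024], 0.68, [217.0, 140.0])]
ring_large_mid [([0.636, -0.094, 0.015], 0.88, [198.0, 218.0])]
ring_small_mid [([0.35, 0.355, 0.014], 0.62, [3
[... 377 characters left out ...]
.0])]
{'clock': 1.0, 'joint_pos': array([-1.35463094e+00,  3.13154476e-01,  4.61209996e-02,  1.30357658e+00,
        1.61729097e-05,  1.43120208e+00]), 'qvel': array([ 0.0008191 , -0.00154924,  0.00080485,  0.00075504, -0.00060458,
       -0.00019167]), 'tau': array([ 8.91393411e-04, -4.80478549e+01,  2.98816001e+01,  4.60550655e-04,
       -2.97299039e-05, -2.04804962e-06]), 'tcp_pos': array([ 0.20028739, -0.53906067,  0.20745771]), 'orientation': array([9.27560443e-05, 9.84221052e-01, 1.76943247e-01, 1.16453391e-05]), 'wrist_force': array([0.15590673, 0.0618274 , 0.42063242]), 'ft_torque': array([ 0.00387255,  0.01164284, -0.00842899]), 'grip_force': 0.0, 'finger_gap': 0.08556315431998054}
```

```bash
python3 -c "
import cv2,numpy as np
a=cv2.imread('pics/top0.png');b=cv2.imread('pics/scene0.png')
print(a.shape)"
```

```text
(384, 512, 3)
```

View pics/top0.png

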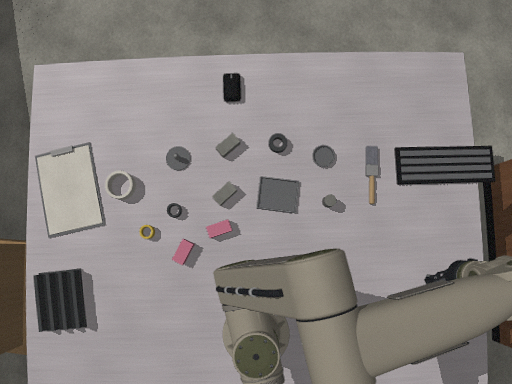

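View pics/scene0.png

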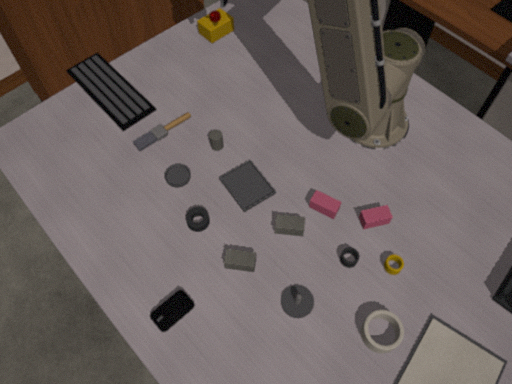

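Top view: the grey prisms are at (228,146) and (227,194). The pink look-alikes are at (219,229) and (184,251). The black small ring is at (174,210), and the yellow ring at (148,231) is not meant. The large ring is at (277,142), the core at (330,201), the tray at (277,195), the dish at (323,157) and the stand at (178,158). The grey blocks and the black ring fit the description by colour. Next I fit the known shapes to the masks in both views and make one crop to confirm.

```bash
cat > fit.py <<'E'
from h import *
from scipy.optimize import minimize
def cyl(r,z0,z1,r0=None):
    a=np.linspace(0,2*np.pi,40,endpoint=False); r0=r0 or r
    return np.vstack([np.c_[q*np.cos(a),q*np.sin(a),0*a+z] for q,z in((r0,z0),(r,z1))])
def box(l,w,z0,z1): return np.array([[x,y,z] for x in(-l/2,l/2) for y in(-w/2,w/2) for z in(z0,z1)])
M=dict(prism_a_mid=[box(.078,.04,-.02,.02)],core_mid=[cyl(.02,-.028,.028)],ring_large_mid=[cyl(.032,-.015,.015)],ring_small_mid=[cyl(.024,-.015,.015)],
 tray=[box(.11,.134,0,.012)],dish=[cyl(.039,0,.014)],stand=[cyl(.042,0,.008),cyl(.009,.008,.053)])
S=4
def render(p,parts,q):
    m=np.zeros((384*S,512*S),np.uint8); c,s=np.cos(q[3]),np.sin(q[3])
    R=np.array([[c,-s,0],[s,c,0],[0,0,1]])
    for P in parts:
        uv=np.array([pix(p,x) for x in P@R.T+q[:3]])
        cv2.fillConvexPoly(m,cv2.convexHull(((uv+.5)*S-.5).round().astype(np.int32)),255)
    return cv2.resize(m,(512,384),interpolation=cv2.INTER_AREA)/255.
def fit(t,views,q0,yaw=True,z=True):
    def un(v):
        v=list(v); return np.array([q0[0]+v[0]*.01,q0[1]+v[1]*.01,q0[2]+(v[2]*.01 if z else 0),(q0[3]+v[3]*.2) if yaw else 0])
    def cost(v):
        q=un(v); return sum(np.abs(render(p,M[t],q)-m).sum()/m.sum() for p,m in views)
    sx=np.vstack([np.zeros(4),np.eye(4)*.8])
    r=minimize(cost,np.zeros(4),method="Nelder-Mead",options=dict(initial_simplex=sx,maxfev=110,xatol=.01,fatol=1e-3))
    return un(r.x),r.fun
def masks(t,p,X):
    """mask of the region nearest the expected point"""
    u=pix(p,X); best=None
    for r in env.regions_of(t,p):
        m=r["mask"]
        if m.sum()<20: continue
        c=np.argwhere(m).mean(0)[::-1]; d=np.hypot(*(c-u))
        if best is None or d<best[0]: best=(d,m.astype(float))
    return best[1] if best is not None and best[0]<15 else None
E
cat > m1.py <<'E'
from fit import *
ps=[cam("top"),cam("scene")]
def rect(t,X,p):
    m=masks(t,p,X)
G=[("prism_a_mid",(.63,.09,.02)),("prism_a_mid",(.471,.09,.02)),("core_mid",(.43,-.256,.028)),("ring_large_mid",(.638,-.092,.015)),("ring_small_mid",(.415,.269,.015)),("tray",(.461,-.083,0)),("dish",(.59,-.248,0)),("stand",(.6,.252,0))]
for t,X in G:
    v=[(p,m) for p in ps if (m:=masks(t,p,X)) is not None]
    y=t in("prism_a_mid","tray"); best=None
    for y0 in ([-.5,.1,.7,1.3] if t=="prism_a_mid" else [-.05]):
        r=fit(t,v,np.r_[X,y0],yaw=y,z=len(v)==2)
        if best is None or r[1]<best[1]: best=r
    print(t,len(v),best[0].round(4).tolist(),round(best[1],3),[int(m.sum()) for _,m in v])
a=ps[0]["pixels"][125:275,130:350,::-1]; cv2.imwrite("pics/crop1.png",cv2.resize(a,None,fx=3.5,fy=3.5,interpolation=cv2.INTER_CUBIC))
E
time python3 m1.py
```

```text
prism_a_mid 0 [0.63, 0.09, 0.02, -0.5] 0.0 []
prism_a_mid 2 [0.4692, 0.0958, 0.0248, -0.8749] 0.252 [282, 594]
core_mid 2 [0.4326, -0.2534, 0.0292, 0.0] 0.254 [150, 258]
ring_large_mid 2 [0.6383, -0.0884, 0.0132, 0.0] 0.604 [246, 394]
ring_small_mid 2 [0.4175, 0.2658, 0.0137, 0.0] 1.038 [114, 266]
tray 2 [0.4617, -0.0826, 0.0025, -0.1436] 0.128 [1256, 1583]
dish 1 [0.591, -0.2446, 0.0, 0.0] 0.095 [386]
stand 2 [0.5978, 0.2561, -0.0029, 0.0] 0.252 [435, 771]
real	0m28.967s
user	0m23.119s
sys	0m5.803s
```

View pics/crop1.png

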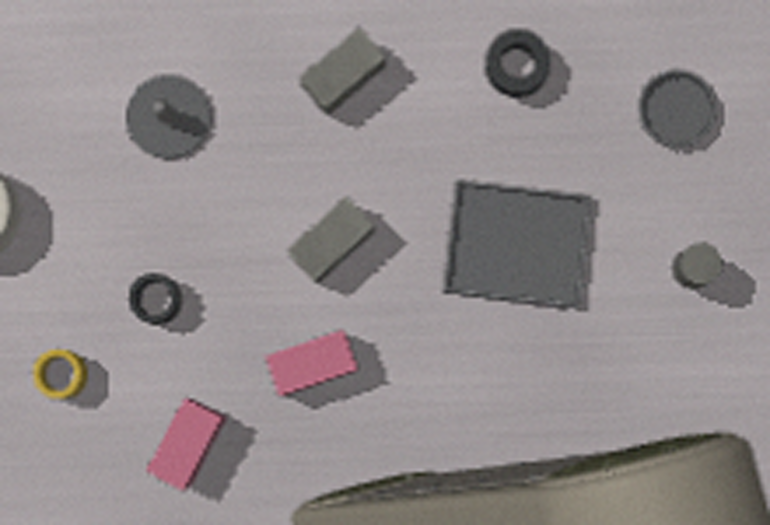

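The crop shows two grey blocks at (340,65) and (335,240), the black small ring at (155,300) and the yellow ring at (58,373). The pink blocks are at (310,362) and (187,443). I'll grasp the grey blocks and the black ring. I'll refit with holes filled, and the far prism in a new picture.

```bash
cat > m2.py <<'E'
from fit import *
ps=[cam("top"),cam("scene")]
def fill(m):
    c,_=cv2.findContours(m.astype(np.uint8),cv2.RETR_EXTERNAL,cv2.CHAIN_APPROX_NONE); o=np.zeros(m.shape,np.uint8); cv2.drawContours(o,c,-1,1,-1); return o.astype(float)
G=[("prism_a_mid",(.63,.087,.02)),("prism_a_mid",(.471,.09,.02)),("ring_large_mid",(.638,-.09,.015)),("ring_small_mid",(.415,.268,.015)),("core_mid",(.432,-.255,.028)),("stand",(.6,.252,0)),("dish",(.59,-.248,0))]
for t,X in G:
    v=[(p,m) for p in ps if (m:=masks(t,p,X)) is not None]
    if len(v)<2 and t[:5]=="prism":
        for p in ps:
            print([ (np.argwhere(r["mask"]).mean(0)[::-1].round().tolist(),round(r["confidence"],2)) for r in env.regions_of("prism_b_mid",p)], pix(p,X))
    if t[:4]=="ring": v=[(p,fill(m)) for p,m in v]
    y=t=="prism_a_mid"
    for z in (0,1):
        if not v: continue
        best=min((fit(t,v,np.r_[X,y0],yaw=y,z=z) for y0 in ([-1.1,-.6] if y else [0])),key=lambda r:r[1])
        print(t,len(v),z,best[0].round(4).tolist(),round(best[1],3))
a=ps[0]["pixels"]
print(a[143:147,226:232].tolist()[0], a[150,236:242].tolist())
E
python3 m2.py
```

```text
[([228.0, 145.0], 0.8)] [225.82158985 146.04806625]
[([240.0, 260.0], 0.88)] [243.52459297 261.32684448]
prism_a_mid 1 0 [0.6327, 0.0808, 0.02, -0.8584] 0.146
prism_a_mid 1 1 [0.6344, 0.0814, 0.0131, -0.8178] 0.138
prism_a_mid 2 0 [0.4677, 0.0947, 0.02, -0.8929] 0.273
prism_a_mid 2 1 [0.4675, 0.0945, 0.0199, -0.9319] 0.279
ring_large_mid 2 0 [0.6396, -0.0904, 0.015, 0.0] 0.239
ring_large_mid 2 1 [0.6398, -0.0897, 0.0164, 0.0] 0.228
ring_small_mid 1 0 [0.4171, 0.2667, 0.015, 0.0] 0.111
ring_small_mid 1 1 [0.4175, 0.2668, 0.0099, 0.0] 0.108
core_mid 2 0 [0.4324, -0.2545, 0.028, 0.0] 0.501
core_mid 2 1 [0.4332, -0.2532, 0.0312, 0.0] 0.487
stand 2 0 [0.5991, 0.2553, 0.0, 0.0] 0.172
stand 2 1 [0.5987, 0.2552, 0.0014, 0.0] 0.173
dish 2 0 [0.5902, -0.2459, 0.0, 0.0] 0.309
dish 2 1 [0.5904, -0.2451, 0.0022, 0.0] 0.297
[[115, 112, 108], [110, 109, 103], [110, 110, 104], [113, 111, 107], [110, 110, 104], [113, 113, 107]] [[106, 101, 103], [105, 103, 106], [106, 104, 104], [108, 104, 106], [106, 102, 105], [109, 106, 106]]
```

```bash
cat > go.py <<'E'
import sys,numpy as np
from workcell import env
from scipy.spatial.transform import Rotation as R
s=env.get_state(); w,x,y,z=s["orientation"]; r=R.from_quat([x,y,z,w]); p=s["tcp_pos"]
print("t%.2f"%s["clock"],p.round(4),"gap%.4f grip%.1f"%(s["finger_gap"],s["grip_force"]),"F",s["wrist_force"].round(1),"j1,6",s["joint_pos"][[0,5]].round(2))
for a in sys.argv[1:]:
    X=list(map(float,a.split(",")))
    t=R.from_euler("z",X[3])*R.from_euler("x",np.pi)
    d=r.inv().apply(np.array(X[:3])-p)*1000; rv=np.degrees((r.inv()*t).as_rotvec())/10
    print(a,"->",d.round(1).tolist(),rv.round(2).tolist()); r,p=t,np.array(X[:3])
E
python3 go.py .633,.081,.12,2.29 .633,.081,.014,2.29
```

```text
t2.80 [ 0.2003 -0.5391  0.2075] gap0.0850 grip0.0 F [-0.1  0.3  0.4] j1,6 [-1.35  1.43]
.633,.081,.12,2.29 -> [621.6, -430.5, 87.4] [0.0, 0.0, -11.08]
.633,.081,.014,2.29 -> [-0.0, -0.0, 106.0] [0.0, 0.0, 0.0]
```

Call:
{"name": "move_arm", "arguments": {
  "targets": [
    [[622, -430, 87], [0, 0, -11], -1],
    [[622, -430, 87], [0, 0, -11], -1],
    [[622, -430, 87], [0, 0, -11], -1],
    [[622, -430, 87], [0, 0, -11], -1],
    [[622, -430, 87], [0, 0, -11], -1]
  ],
  "squeeze": 60
}}

```text
clock: 3.42
tcp_pos: [0.3792, -0.2831, 0.1718]
orientation: [0.001, 0.796, 0.605, 0.0]
wrist_force: [1.6, -0.6, -0.9]
finger_gap: 0.0857
grip_force: 0.0
```

```bash
python3 go.py .633,.081,.12,2.29 .633,.081,.014,2.29
```

```text
t3.42 [ 0.3792 -0.2831  0.1718] gap0.0857 grip0.0 F [ 1.6 -0.6 -0.9] j1,6 [-0.81  1.03]
.633,.081,.12,2.29 -> [418.9, 146.7, 51.7] [0.0, 0.01, -5.68]
.633,.081,.014,2.29 -> [-0.0, -0.0, 106.0] [0.0, 0.0, 0.0]
```

Call:
{"name": "move_arm", "arguments": {
  "targets": [
    [[419, 147, 52], [0, 0, -5.7], -1],
    [[419, 147, 52], [0, 0, -5.7], -1],
    [[419, 147, 52], [0, 0, -5.7], -1],
    [[419, 147, 52], [0, 0, -5.7], -1],
    [[419, 147, 52], [0, 0, -5.7], -1]
  ]
}}

```text
clock: 4.05
tcp_pos: [0.5584, -0.0293, 0.1353]
orientation: [0.001, 0.437, 0.899, -0.0]
wrist_force: [0.8, -1.7, -0.8]
finger_gap: 0.0855
grip_force: 0.0
```

```bash
python3 go.py .633,.081,.12,2.29
```

```text
t4.05 [ 0.5584 -0.0293  0.1353] gap0.0855 grip0.0 F [ 0.8 -1.7 -0.8] j1,6 [-0.2   0.71]
.633,.081,.12,2.29 -> [40.6, 126.8, 15.4] [0.0, 0.01, -0.3]
```

Call:
{"name": "move_arm", "arguments": {
  "targets": [
    [[40, 125, 15], [0, 0, -0.3], -1],
    [[40, 125, 15], [0, 0, -0.3], -1],
    [[40, 125, 15], [0, 0, -0.3], -1],
    [[40, 125, 15], [0, 0, -0.3], -1]
  ]
}}

```text
clock: 4.55
tcp_pos: [0.6311, 0.0775, 0.1198]
orientation: [-0.0, 0.416, 0.91, -0.0]
wrist_force: [-0.5, 0.1, 1.2]
finger_gap: 0.0853
grip_force: 0.0
```

```bash
python3 - <<'E'
from h import *
p=cam("scene"); u=pix(p,(.633,.081,.03)).astype(int)
a=p["pixels"][max(u[1]-75,0):u[1]+75,max(u[0]-100,0):u[0]+100,::-1]; cv2.imwrite("pics/c2.png",cv2.resize(a,None,fx=3,fy=3,interpolation=cv2.INTER_CUBIC))
print([(np.round(r["centre"],3).tolist(),round(r["confidence"],2)) for r in env.landmark_of("prism_a_mid",p)])
E
python3 go.py .633,.081,.014,2.29
```

```text
[([0.468, 0.092, 0.019], 0.7), ([0.278, 0.235, 0.02], 0.67), ([0.355, 0.112, 0.019], 0.63)]
t4.65 [0.6308 0.076  0.1205] gap0.0853 grip0.0 F [ 0.6  0.4 -0.4] j1,6 [-0.01  0.85]
.633,.081,.014,2.29 -> [2.3, 5.0, 106.4] [-0.0, 0.0, -0.05]
```

View pics/c2.png

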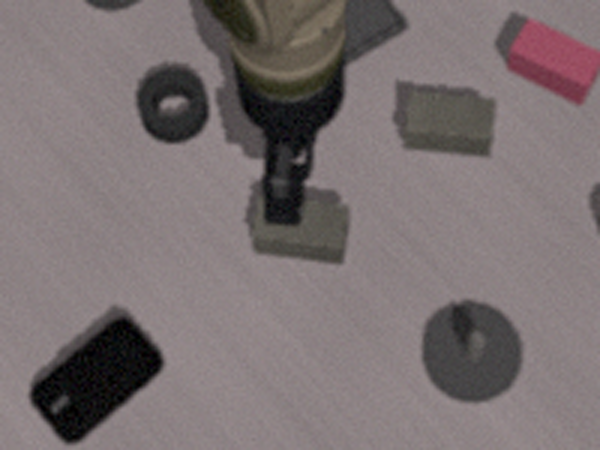

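The crop shows the gripper above the far grey prism at (300,220) and lined up with it. I descend and grip.

Call:
{"name": "move_arm", "arguments": {
  "targets": [
    [[2, 5, 60], [0, 0, 0], -1],
    [[2, 5, 104], [0, 0, 0], -1],
    [[2, 5, 104], [0, 0, 0], -1],
    [[2, 5, 104], [0, 0, 0], 0.6],
    [[2, 5, 104], [0, 0, 0], 0.6]
  ]
}}

```text
clock: 5.28
tcp_pos: [0.6361, 0.0814, 0.0193]
orientation: [0.002, 0.417, 0.909, 0.001]
wrist_force: [0.3, -0.2, 1.1]
finger_gap: 0.0516
grip_force: 0.0
```

Call:
{"name": "move_arm", "arguments": {
  "targets": [
    [[0, 0, 0], [0, 0, 0], 0.6],
    [[0, 0, 0], [0, 0, 0], 0.6],
    [[0, 0, 0], [0, 0, 0], 0.6]
  ]
}}

```text
clock: 5.65
tcp_pos: [0.6341, 0.082, 0.0166]
orientation: [0.0, 0.416, 0.909, 0.0]
wrist_force: [0.4, -0.3, -0.6]
finger_gap: 0.017
grip_force: 0.0
```

```bash
python3 -c "
import numpy as np
c=np.array([.4617,-.0826]);y=-.14;u=np.array([-np.sin(y),np.cos(y)]);print(c+.033*u,c-.033*u)"; python3 go.py
```

```text
[ 0.46630492 -0.04992287] [ 0.45709508 -0.11527713]
t5.65 [0.6341 0.082  0.0166] gap0.0170 grip0.0 F [ 0.4 -0.3 -0.6] j1,6 [0.   0.86]
```

```bash
python3 - <<'E'
from h import *
im=[]
for n in("scene","top"):
    p=cam(n); u=pix(p,(.633,.081,.03)).astype(int)
    a=p["pixels"][max(u[1]-60,0):u[1]+60,max(u[0]-60,0):u[0]+60,::-1]; im.append(cv2.resize(a,(390,390),interpolation=cv2.INTER_CUBIC))
cv2.imwrite("pics/c3.png",np.hstack(im))
E
python3 go.py
```

```text
t5.75 [0.634  0.082  0.0164] gap0.0170 grip0.8 F [-0.1 -1.1  1.3] j1,6 [0.   0.86]
```

View pics/c3.png

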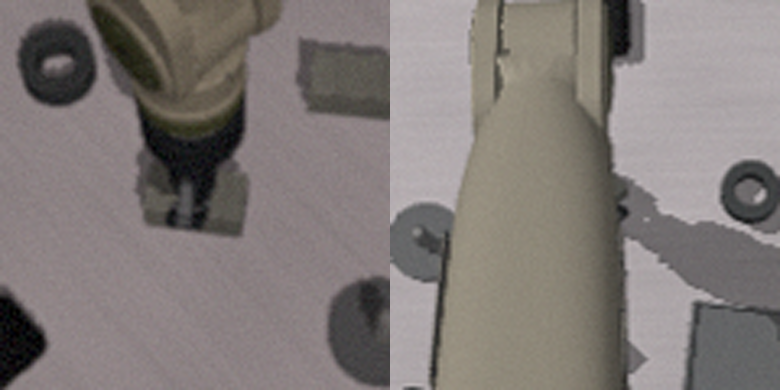

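```bash
python3 - <<'E'
from h import *
from fit import box
p=cam("scene"); u=pix(p,(.633,.081,.03)).astype(int); o=u-[36,36]
s=8; a=cv2.resize(p["pixels"][o[1]:o[1]+72,o[0]:o[0]+90,::-1],None,fx=s,fy=s,interpolation=cv2.INTER_NEAREST)
q=lambda X: tuple(int(v) for v in ((pix(p,X)-o+.5)*s))
n=np.array([.75,.66,0]);T=np.array([.634,.082,.02])
for k,c in((.0085,(0,0,255)),(.0235,(0,255,255)),(.035,(255,0,0)),(-.0085,(0,255,0))): cv2.circle(a,q(T+k*n),4,c,-1)
y=-.85;R=np.array([[np.cos(y),-np.sin(y),0],[np.sin(y),np.cos(y),0],[0,0,1]])
for X in box(.078,.04,-.02,.02): cv2.circle(a,q(R@X+[.633,.081,.02]),4,(255,0,255),-1)
cv2.imwrite("pics/c4.png",a)
for _ in range(2):
  print(env.get_state()["finger_gap"],env.get_state()["grip_force"])
E
```

```text
0.017062501468837258 0.7353116758167744
0.017062501468837258 0.7353116758167744
```

View pics/c4.png

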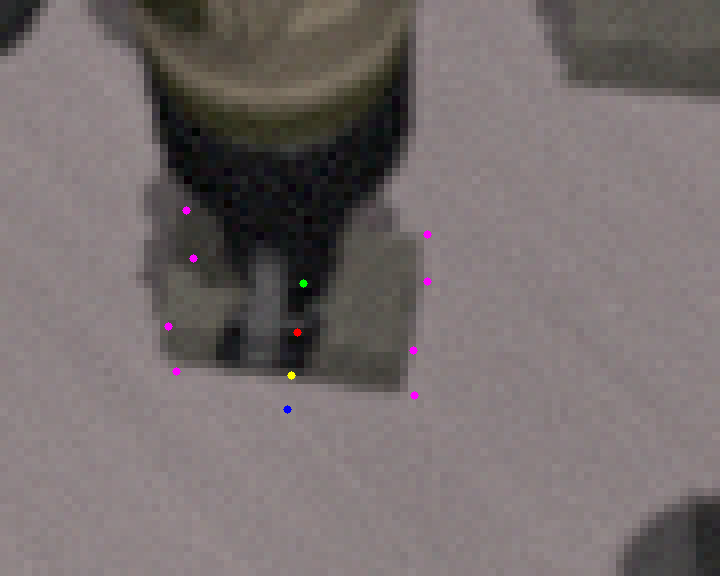

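Call:
{"name": "move_arm", "arguments": {
  "targets": [
    [[0, 0, 0], [0, 0, 0], 1],
    [[0, 0, 0], [0, 0, 0], 1],
    [[0, 0, 0], [0, 0, 0], 1]
  ],
  "squeeze": 60
}}

```text
clock: 6.18
tcp_pos: [0.6339, 0.082, 0.0162]
orientation: [-0.0, 0.416, 0.909, -0.0]
wrist_force: [-0.0, 0.4, 0.6]
finger_gap: 0.0001
grip_force: 0.2
```

```bash
python3 - <<'E'
from h import *
p=cam("scene"); u=pix(p,(.633,.081,.03)).astype(int); o=u-[36,36]
a=cv2.resize(p["pixels"][o[1]:o[1]+72,o[0]:o[0]+90,::-1],None,fx=8,fy=8,interpolation=cv2.INTER_NEAREST)
cv2.imwrite("pics/c5.png",a)
E
python3 go.py
```

```text
t6.22 [0.6339 0.0819 0.0162] gap0.0001 grip0.2 F [0.1 0.5 0. ] j1,6 [0.   0.86]
```

View pics/c5.png

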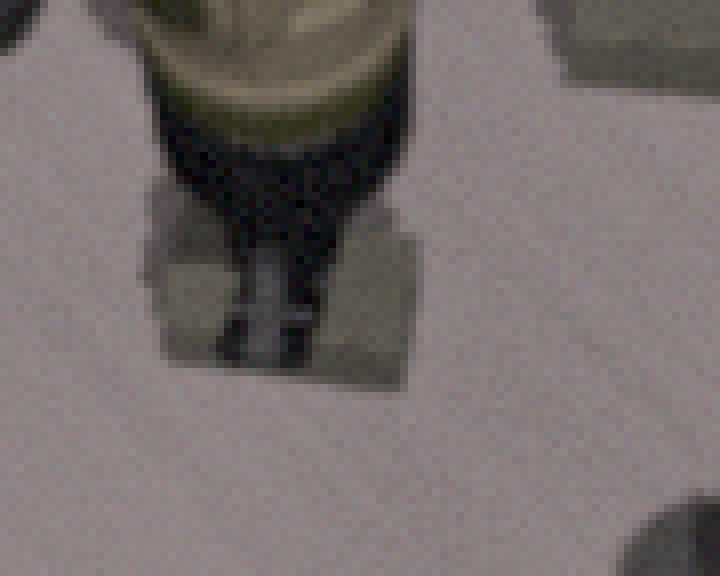

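Call:
{"name": "move_arm", "arguments": {
  "targets": [
    [[0, 0, -60], [0, 0, 0], 1],
    [[0, 0, -60], [0, 0, 0], 1],
    [[0, 0, -60], [0, 0, 0], 1]
  ]
}}

```text
clock: 6.6
tcp_pos: [0.6341, 0.0819, 0.0765]
orientation: [0.0, 0.416, 0.909, 0.0]
wrist_force: [-0.2, 0.4, -0.1]
finger_gap: 0.0002
grip_force: 0.0
```

```bash
python3 - <<'E'
from h import *
p=cam("scene"); u=pix(p,(.633,.081,.03)).astype(int); o=u-[50,45]
a=cv2.resize(p["pixels"][o[1]:o[1]+90,o[0]:o[0]+100,::-1],None,fx=6,fy=6,interpolation=cv2.INTER_NEAREST)
cv2.imwrite("pics/c6.png",a)
E
python3 go.py
```

```text
t6.65 [0.6332 0.0819 0.0755] gap0.0000 grip0.0 F [-0.3 -0.2  0.4] j1,6 [0.   0.86]
```

View pics/c6.png

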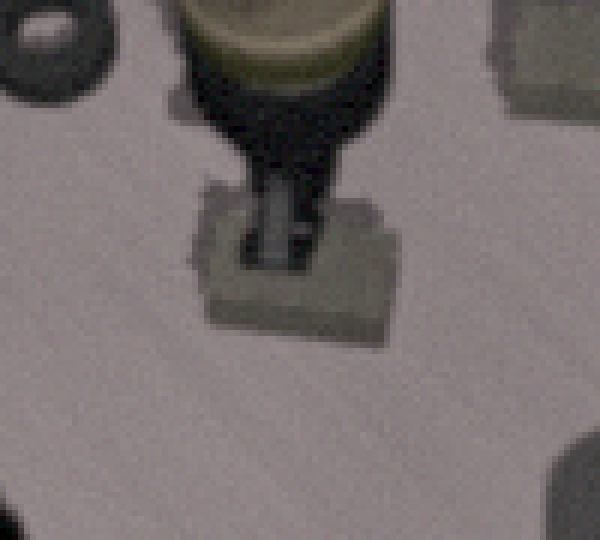

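The crop shows the prism still on the bench and unmoved at (300,270), with the shut fingers in front of or above it at (275,268). I compare the reported TCP with where the fingertips show.

```bash
python3 - <<'E'
from h import *
p=cam("scene"); u=pix(p,(.633,.081,.03)).astype(int); o=u-[50,45]
s=env.get_state();T=s["tcp_pos"];n=np.array([.75,.66,0])
f=lambda X:((pix(p,X)-o+.5)*6).round()
print("TCP",f(T),"k15",f(T+.015*n),"z-30",f(T-[0,0,.03]),"z+30",f(T+[0,0,.03]),"prism top centre",f((.633,.081,.04)))
t=cam("top"); print(pix(t,T))
for pp in (p,t):
  for nm in("prism_a_mid",):
    print([(np.argwhere(r["mask"]).mean(0)[::-1].round(1).tolist(),int(r["mask"].sum()),round(r["confidence"],2)) for r in env.regions_of(nm,pp)])
a=t["pixels"][100:260,150:310,::-1]; cv2.imwrite("pics/c7.png",cv2.resize(a,None,fx=3.5,fy=3.5,interpolation=cv2.INTER_CUBIC))
E
```

```text
TCP [307. 233.] k15 [303. 267.] z-30 [309. 261.] z+30 [305. 204.] prism top centre [308. 264.]
[226.22191685 141.4955581 ]
[([324.8, 204.0], 550, 0.82), ([289.7, 224.8], 545, 0.74), ([375.2, 216.7], 577, 0.74), ([240.4, 261.0], 541, 0.62)]
[]
```

View pics/c7.png

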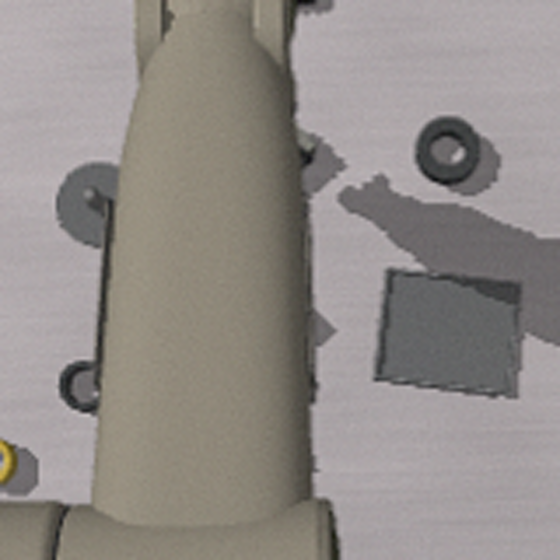

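Call:
{"name": "move_arm", "arguments": {
  "targets": [
    [[0, 0, 20], [0, 0, 0], 1],
    [[0, 0, 32], [0, 0, 0], 1],
    [[0, 0, 32], [0, 0, 0], 1]
  ]
}}

```text
clock: 7.22
tcp_pos: [0.6325, 0.0819, 0.0426]
orientation: [-0.002, 0.416, 0.909, -0.001]
wrist_force: [-1.1, 0.1, 0.9]
finger_gap: 0.0
grip_force: 0.0
```

Call:
{"name": "move_arm", "arguments": {
  "targets": [
    [[0, 0, 3], [0, 0, 0], 1],
    [[0, 0, 6], [0, 0, 0], 1],
    [[0, 0, 6], [0, 0, 0], 1]
  ]
}}

```text
clock: 7.6
tcp_pos: [0.634, 0.0819, 0.0384]
orientation: [0.0, 0.416, 0.909, 0.0]
wrist_force: [-0.3, 0.1, 0.6]
finger_gap: 0.0001
grip_force: 0.0
```

Call:
{"name": "move_arm", "arguments": {
  "targets": [
    [[0, 0, 4], [0, 0, 0], 1],
    [[0, 0, 8], [0, 0, 0], 1],
    [[0, 0, 8], [0, 0, 0], 1]
  ]
}}

```text
clock: 7.98
tcp_pos: [0.6335, 0.0819, 0.0297]
orientation: [-0.0, 0.416, 0.909, -0.0]
wrist_force: [-0.1, -0.1, 0.3]
finger_gap: 0.0003
grip_force: 0.0
```

Call:
{"name": "move_arm", "arguments": {
  "targets": [
    [[0, 0, 4], [0, 0, 0], 1],
    [[0, 0, 8], [0, 0, 0], 1],
    [[0, 0, 8], [0, 0, 0], 1]
  ]
}}

```text
clock: 8.35
tcp_pos: [0.6335, 0.0819, 0.0217]
orientation: [-0.0, 0.416, 0.909, -0.0]
wrist_force: [0.4, -0.4, 0.3]
finger_gap: -0.0002
grip_force: 0.0
```

Call:
{"name": "move_arm", "arguments": {
  "targets": [
    [[0, 0, 3], [0, 0, 0], 1],
    [[0, 0, 6], [0, 0, 0], 1],
    [[0, 0, 6], [0, 0, 0], 1]
  ]
}}

```text
clock: 8.72
tcp_pos: [0.634, 0.082, 0.0163]
orientation: [0.0, 0.416, 0.909, -0.0]
wrist_force: [-0.3, 0.6, -0.4]
finger_gap: -0.0002
grip_force: 0.0
```

Call:
{"name": "move_arm", "arguments": {
  "targets": [
    [[0, 0, 2], [0, 0, 0], 1],
    [[0, 0, 4], [0, 0, 0], 1],
    [[0, 0, 4], [0, 0, 0], 1]
  ]
}}

```text
clock: 9.1
tcp_pos: [0.6342, 0.082, 0.0161]
orientation: [0.001, 0.416, 0.909, 0.0]
wrist_force: [-7.8, -0.7, 22.0]
finger_gap: 0.0001
grip_force: 10.9
```

Call:
{"name": "move_arm", "arguments": {
  "targets": [
    [[0, 0, 2], [0, 0, 0], 1],
    [[0, 0, 4], [0, 0, 0], 1],
    [[0, 0, 4], [0, 0, 0], 1]
  ]
}}

```text
clock: 9.48
tcp_pos: [0.6344, 0.082, 0.016]
orientation: [0.002, 0.416, 0.909, 0.001]
wrist_force: [-16.6, -1.0, 43.4]
finger_gap: -0.0
grip_force: 21.8
```

```bash
python3 go.py; python3 - <<'E'
from h import *
p=cam("scene"); u=pix(p,(.633,.081,.03)).astype(int); o=u-[50,45]
a=cv2.resize(p["pixels"][o[1]:o[1]+90,o[0]:o[0]+100,::-1],None,fx=6,fy=6,interpolation=cv2.INTER_NEAREST)
cv2.imwrite("pics/c8.png",a)
E
```

```text
t9.47 [0.6344 0.082  0.016 ] gap-0.0000 grip21.8 F [-16.6  -1.   43.4] j1,6 [0.   0.86]
```

View pics/c8.png

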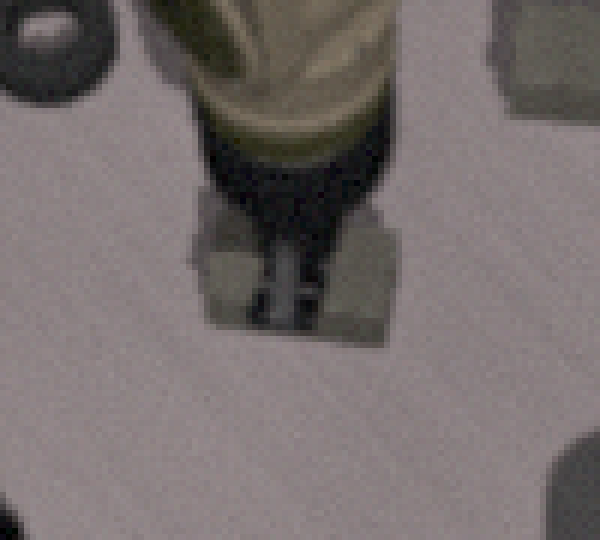

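The crop shows the shut fingers standing on the prism's front top area at (288,325). They met it at a reported z of 0.016, although the prism top is at 0.040. So the reported TCP is biased, with the real tool about 24 mm higher. I back off and find the true tip position.

Call:
{"name": "move_arm", "arguments": {
  "targets": [
    [[0, 0, -10], [0, 0, 0], 1],
    [[0, 0, -10], [0, 0, 0], 1]
  ]
}}

```text
clock: 9.78
tcp_pos: [0.6348, 0.082, 0.0193]
orientation: [0.001, 0.416, 0.909, 0.0]
wrist_force: [-0.3, -0.9, 0.9]
finger_gap: -0.0002
grip_force: 0.0
```

```bash
python3 go.py; python3 - <<'E'
from h import *
p=cam("scene"); u=pix(p,(.633,.081,.03)).astype(int); o=u-[50,45]
X=atz(p,np.array([288,325])/6-.5+o,.04); print("tip near edge at z=.04",X)
d=(X-[.634,.082,.04]);n=np.array([.75,.66,0]);t=np.array([.66,-.75,0]);print("k",d@n,"along",d@t)
# c6: reported z .0755 tip pixel (278,268); real z .0995 ?
for z in (.0755,.0995):
    X=atz(p,np.array([278,268])/6-.5+o,z);d=X-[.6335,.0819,z];print(z,X,d@n,d@t)
s=env.get_state();print(s["joint_pos"],s["tau"].round(1))
E
```

```text
t9.78 [0.6348 0.082  0.0193] gap-0.0002 grip0.0 F [-0.3 -0.9  0.9] j1,6 [0.   0.86]
tip near edge at z=.04 [0.65749675 0.09578632 0.04      ]
k 0.026721531819969672 along 0.005168119452723153
0.0755 [0.65206751 0.08557495 0.0755    ] 0.016351103686818143 0.009498346363077564
0.0995 [0.65779656 0.09363651 0.0995    ] 0.02596851858601155 0.007233348147454185
[ 3.07229005e-03  5.45531013e-01 -7.69111647e-02  9.47807099e-01
 -1.14962531e-04  8.61546039e-01] [  0.1 -58.4  27.2   0.    0.   -0. ]
```

Call:
{"name": "move_arm", "arguments": {
  "targets": [
    [[4, -14, -15], [0, 0, 0], -1],
    [[4, -14, -15], [0, 0, 0], -1],
    [[4, -14, -15], [0, 0, 0], -1],
    [[4, -14, -15], [0, 0, 0], -1],
    [[4, -14, -15], [0, 0, 0], -1]
  ]
}}

```text
clock: 10.45
tcp_pos: [0.6207, 0.0759, 0.033]
orientation: [-0.0, 0.416, 0.909, -0.0]
wrist_force: [-0.3, 0.3, -0.1]
finger_gap: 0.0852
grip_force: 0.0
```

Call:
{"name": "move_arm", "arguments": {
  "targets": [
    [[0, 0, 0], [0, 0, 0], -1],
    [[0, 0, 20], [0, 0, 0], -1],
    [[0, 0, 42], [0, 0, 0], -1],
    [[0, 0, 42], [0, 0, 0], -1]
  ]
}}

```text
clock: 10.95
tcp_pos: [0.6188, 0.0759, -0.0106]
orientation: [-0.002, 0.416, 0.909, -0.001]
wrist_force: [-0.6, 0.1, -0.1]
finger_gap: 0.085
grip_force: 0.0
```

Call:
{"name": "move_arm", "arguments": {
  "targets": [
    [[0, 0, 0], [0, 0, 0], 1],
    [[0, 0, 0], [0, 0, 0], 1],
    [[0, 0, 0], [0, 0, 0], 1],
    [[0, 0, 0], [0, 0, 0], 1]
  ]
}}

```text
clock: 11.45
tcp_pos: [0.6228, 0.076, -0.0067]
orientation: [0.002, 0.416, 0.909, 0.001]
wrist_force: [2.1, 1.2, 5.4]
finger_gap: 0.0384
grip_force: 62.8
```

Gripped: the gap is 38 mm and the grip 63 N. I lift and carry it to the tray.

Call:
{"name": "move_arm", "arguments": {
  "targets": [
    [[0, 0, -60], [0, 0, 0], 1],
    [[0, 0, -110], [0, 0, 0], 1],
    [[0, 0, -110], [0, 0, -2], 1],
    [[0, 0, -110], [0, 0, -4], 1],
    [[0, 0, -110], [0, 0, -4], 1]
  ]
}}

```text
clock: 12.08
tcp_pos: [0.62, 0.0756, 0.1013]
orientation: [-0.0, 0.144, 0.99, -0.0]
wrist_force: [-0.1, 0.3, -2.6]
finger_gap: 0.0388
grip_force: 61.9
```

```bash
python3 go.py .445,-.117,.09,3.0
```

```text
t12.07 [0.62   0.0756 0.1013] gap0.0388 grip61.9 F [-0.1  0.3 -2.6] j1,6 [-0.01  0.28]
.445,-.117,.09,3.0 -> [112.7, -234.6, 11.6] [-0.0, -0.01, -0.85]
```

Call:
{"name": "move_arm", "arguments": {
  "targets": [
    [[113, -235, 12], [0, 0, -0.85], 1],
    [[113, -235, 12], [0, 0, -0.85], 1],
    [[113, -235, 12], [0, 0, -0.85], 1],
    [[113, -235, 12], [0, 0, -0.85], 1],
    [[113, -235, 12], [0, 0, -0.85], 1]
  ]
}}

```text
clock: 12.7
tcp_pos: [0.4405, -0.1176, 0.089]
orientation: [-0.001, 0.076, 0.997, -0.0]
wrist_force: [0.6, -0.8, -2.0]
finger_gap: 0.0389
grip_force: 62.1
```

Call:
{"name": "move_arm", "arguments": {
  "targets": [
    [[0, 0, 0], [0, 0, 0], 1],
    [[0, 0, 0], [0, 0, 0], 1]
  ]
}}

```text
clock: 12.95
tcp_pos: [0.4451, -0.1155, 0.0896]
orientation: [0.0, 0.073, 0.997, -0.0]
wrist_force: [0.0, 0.3, -1.6]
finger_gap: 0.0388
grip_force: 62.1
```

```bash
python3 go.py .445,-.117,.09,3.0; cat > m3.py <<'E'
from fit import *
import sys
X=np.array(list(map(float,sys.argv[2].split(",")))); t=sys.argv[1]
for n in ("top","scene"):
    p=cam(n)
    for z in (0,):
        m=masks(t,p,X)
        if m is None: print(n,"none"); continue
        m=(cv2.morphologyEx(m,cv2.MORPH_CLOSE,np.ones((5,5))) if t[:4]=="ring" else m)
        r=fit(t,[(p,m)],np.r_[X[:3],X[3] if len(X)>3 else 0],yaw=len(X)>3,z=False)
        print(n,r[0].round(4).tolist(),round(r[1],3),int(m.sum()),pix(p,X[:3]).round(1),np.argwhere(m).mean(0)[::-1].round(1))
E
python3 - <<'E'
from h import *
p=cam("scene"); q=cam("top"); im=[]
for c in (p,q):
    u=pix(c,(.46,-.08,.05)).astype(int)
    im.append(cv2.resize(c["pixels"][u[1]-55:u[1]+55,u[0]-55:u[0]+55,::-1],(396,396),interpolation=cv2.INTER_CUBIC))
cv2.imwrite("pics/c9.png",np.hstack(im))
for c in (p,q): print([(np.argwhere(r["mask"]).mean(0)[::-1].round(1).tolist(),int(r["mask"].sum())) for r in env.regions_of("prism_a_mid",c)])
E
```

```text
t12.95 [ 0.4451 -0.1155  0.0896] gap0.0388 grip62.1 F [ 0.   0.3 -1.6] j1,6 [-0.43 -0.28]
.445,-.117,.09,3.0 -> [-0.1, -1.5, -0.4] [-0.0, 0.01, -0.03]
[([325.2, 204.1], 577), ([375.0, 216.6], 604), ([158.9, 132.0], 606), ([289.8, 224.5], 537)]
[([223.5, 193.0], 312), ([218.6, 228.2], 263), ([182.7, 252.2], 355)]
```

View pics/c9.png

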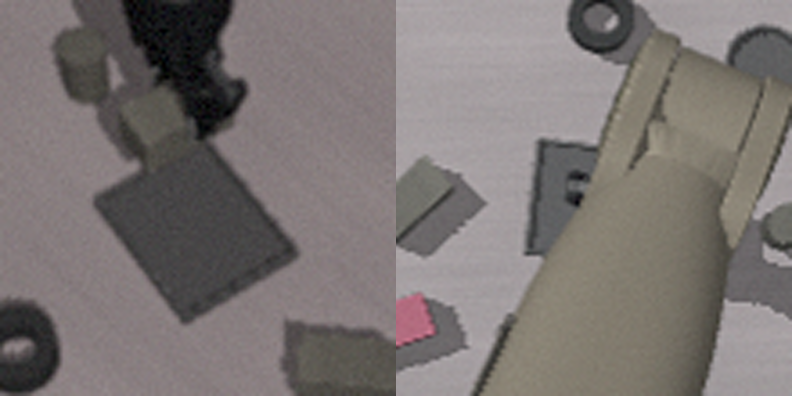

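The prism is held level above the tray's far end: (155,125) in the left half, and a fingertip shows at (575,185) in the right half. I lower it until contact.

Call:
{"name": "move_arm", "arguments": {
  "targets": [
    [[0, 0, 40], [0, 0, 0], 1],
    [[0, 0, 76], [0, 0, 0], 1],
    [[0, 0, 76], [0, 0, 0], 1]
  ]
}}

```text
clock: 13.52
tcp_pos: [0.4417, -0.1143, 0.0111]
orientation: [-0.003, 0.073, 0.997, 0.001]
wrist_force: [-0.0, 0.3, -2.2]
finger_gap: 0.0386
grip_force: 62.0
```

Call:
{"name": "move_arm", "arguments": {
  "targets": [
    [[0, 0, 2], [0, 0, 0], 1],
    [[0, 0, 4], [0, 0, 0], 1],
    [[0, 0, 4], [0, 0, 0], 1]
  ]
}}

```text
clock: 13.9
tcp_pos: [0.4449, -0.1164, 0.0102]
orientation: [0.001, 0.074, 0.997, -0.0]
wrist_force: [-0.1, -0.4, -2.2]
finger_gap: 0.039
grip_force: 62.0
```

Call:
{"name": "move_arm", "arguments": {
  "targets": [
    [[0, 0, 2], [0, 0, 0], 1],
    [[0, 0, 4], [0, 0, 0], 1],
    [[0, 0, 4], [0, 0, 0], 1]
  ]
}}

```text
clock: 14.28
tcp_pos: [0.4439, -0.1159, 0.0052]
orientation: [-0.0, 0.074, 0.997, 0.0]
wrist_force: [-0.7, 0.5, -2.1]
finger_gap: 0.0385
grip_force: 62.0
```

```bash
python3 go.py
```

```text
t14.28 [ 0.4439 -0.1159  0.0052] gap0.0385 grip62.0 F [-0.7  0.5 -2.1] j1,6 [-0.43 -0.28]
```

Call:
{"name": "move_arm", "arguments": {
  "targets": [
    [[0, 0, 2], [0, 0, 0], 1],
    [[0, 0, 4], [0, 0, 0], 1],
    [[0, 0, 4], [0, 0, 0], 1]
  ]
}}

```text
clock: 14.65
tcp_pos: [0.4439, -0.1159, 0.0011]
orientation: [-0.0, 0.074, 0.997, 0.0]
wrist_force: [0.6, -0.1, -2.3]
finger_gap: 0.0389
grip_force: 62.0
```

Call:
{"name": "move_arm", "arguments": {
  "targets": [
    [[0, 0, 2], [0, 0, 0], 1],
    [[0, 0, 4], [0, 0, 0], 1],
    [[0, 0, 4], [0, 0, 0], 1]
  ]
}}

```text
clock: 15.02
tcp_pos: [0.4441, -0.116, -0.0026]
orientation: [0.0, 0.074, 0.997, -0.0]
wrist_force: [-0.5, -0.0, -0.2]
finger_gap: 0.0388
grip_force: 62.3
```

```bash
python3 go.py
```

```text
t15.03 [ 0.4441 -0.116  -0.0026] gap0.0388 grip62.3 F [-0.5 -0.  -0.2] j1,6 [-0.43 -0.28]
```

Call:
{"name": "move_arm", "arguments": {
  "targets": [
    [[0, 0, 0], [0, 0, 0], -0.3],
    [[0, 0, 0], [0, 0, 0], -0.3],
    [[0, 0, -40], [0, 0, 0], -0.3],
    [[0, 0, -95], [0, 0, 0], -0.3],
    [[0, 0, -95], [0, 0, 0], -1]
  ]
}}

```text
clock: 15.65
tcp_pos: [0.4475, -0.1175, 0.0966]
orientation: [0.004, 0.074, 0.997, -0.002]
wrist_force: [0.1, 0.5, 0.4]
finger_gap: 0.0719
grip_force: 0.0
```

```bash
python3 go.py .455,.089,.09,2.27; python3 m3.py prism_a_mid .457,-.115,.024,-.14; python3 m3.py prism_a_mid .468,.0945,.02,-.87
```

```text
t15.65 [ 0.4475 -0.1175  0.0966] gap0.0719 grip0.0 F [0.1 0.5 0.4] j1,6 [-0.43 -0.28]
.455,.089,.09,2.27 -> [23.0, 205.4, 5.9] [0.0, 0.05, 4.15]Traceback (most recent call last):
  File "m3.py", line 7, in <module>
    m=masks(t,p,X)
  File "fit.py", line 27, in masks
    u=pix(p,X); best=None
  File "h.py", line 15, in pix
    E=np.array(p["extrinsics"]); q=E[:3,:3]@np.array(X)+E[:3,3]; q=q*[1,-1,-1]
                                   ~~~~~~~~^~~~~~~~~~~~
ValueError: matmul: Input operand 1 has a mismatch in its core dimension 0, with gufunc signature (n?,k),(k,m?)->(n?,m?) (size 4 is different from 3)
Traceback (most recent call last):
  File "m3.py", line 7, in <module>
    m=masks(t,p,X)
  File "fit.py", line 27, in masks
    u=pix(p,X); best=None
  File "h.py", line 15, in pix
    E=np.array(p["extrinsics"]); q=E[:3,:3]@np.array(X)+E[:3,3]; q=q*[1,-1,-1]
                                   ~~~~~~~~^~~~~~~~~~~~
ValueError: matmul: Input operand 1 has a mismatch in its core dimension 0, with gufunc signature (n?,k),(k,m?)->(n?,m?) (size 4 is different from 3)
```

Call:
{"name": "move_arm", "arguments": {
  "targets": [
    [[23, 205, 6], [0, 0, 4.1], -1],
    [[23, 205, 6], [0, 0, 4.1], -1],
    [[23, 205, 6], [0, 0, 4.1], -1],
    [[23, 205, 6], [0, 0, 4.1], -1],
    [[23, 205, 6], [0, 0, 4.1], -1]
  ]
}}

```text
clock: 16.38
tcp_pos: [0.4496, 0.0928, 0.0845]
orientation: [-0.002, 0.418, 0.909, -0.001]
wrist_force: [0.2, -0.3, -0.8]
finger_gap: 0.0857
grip_force: 0.0
```

Call:
{"name": "move_arm", "arguments": {
  "targets": [
    [[0, 0, 0], [0, 0, 0], -1],
    [[0, 0, 0], [0, 0, 0], -1]
  ]
}}

```text
clock: 16.62
tcp_pos: [0.4508, 0.0897, 0.0854]
orientation: [-0.001, 0.418, 0.908, -0.0]
wrist_force: [0.1, 0.4, 0.3]
finger_gap: 0.0853
grip_force: 0.0
```

```bash
sed -i 's/m=masks(t,p,X)$/m=masks(t,p,X[:3])/' m3.py; python3 m3.py prism_a_mid .457,-.115,.024,-.14; python3 m3.py prism_a_mid .468,.0945,.02,-.87;python3 m3.py tray .462,-.083,.0,-.14; python3 go.py .456,.09,-.007,2.27
```

```text
top none
scene none
top none
scene [0.4691, 0.0932, 0.02, -0.8762] 0.133 530 [290.1 225.1] [289.1 225.3]
top [0.462, -0.0823, 0.0, -0.1223] 0.358 997 [277.1 194.2] [274.4 193.1]
scene [0.4623, -0.0851, 0.0, -0.1453] 0.442 1158 [247.8 186.4] [249.1 190.5]
t17.23 [0.4515 0.0901 0.0863] gap0.0857 grip0.0 F [ 0.4 -0.6  0.3] j1,6 [0.02 0.89]
.456,.09,-.007,2.27 -> [-3.0, 3.3, 93.3] [0.0, 0.0, 0.05]
```

Call:
{"name": "move_arm", "arguments": {
  "targets": [
    [[-3, 3, 45], [0, 0, 0], -1],
    [[-3, 3, 93], [0, 0, 0], -1],
    [[-3, 3, 93], [0, 0, 0], -1],
    [[-3, 3, 93], [0, 0, 0], 1],
    [[-3, 3, 93], [0, 0, 0], 1]
  ]
}}

```text
clock: 17.85
tcp_pos: [0.4586, 0.0903, -0.0044]
orientation: [0.002, 0.418, 0.908, 0.002]
wrist_force: [3.7, 3.3, 2.7]
finger_gap: 0.0516
grip_force: 1.9
```

Call:
{"name": "move_arm", "arguments": {
  "targets": [
    [[0, 0, 0], [0, 0, 0], 1],
    [[0, 0, 0], [0, 0, 0], 1],
    [[0, 0, 0], [0, 0, 0], 1]
  ]
}}

```text
clock: 18.23
tcp_pos: [0.4594, 0.0904, -0.0039]
orientation: [0.003, 0.418, 0.908, 0.002]
wrist_force: [3.2, 2.8, 8.5]
finger_gap: 0.0388
grip_force: 61.0
```

Call:
{"name": "move_arm", "arguments": {
  "targets": [
    [[0, 0, -60], [0, 0, 0], 1],
    [[0, 0, -105], [0, 0, -1], 1],
    [[0, 0, -105], [0, 0, -2], 1],
    [[0, 0, -105], [0, 0, -3], 1],
    [[0, 0, -105], [0, 0, -4], 1]
  ]
}}

```text
clock: 18.85
tcp_pos: [0.4551, 0.0896, 0.0989]
orientation: [-0.0, 0.08, 0.997, -0.0]
wrist_force: [-0.0, 0.5, -2.6]
finger_gap: 0.0387
grip_force: 63.2
```

```bash
python3 go.py .454,-.051,.09,3.0;python3 m3.py prism_a_mid .457,-.115,.024,-.14
```

```text
t18.85 [0.4551 0.0896 0.0989] gap0.0387 grip63.2 F [-0.   0.5 -2.6] j1,6 [0.02 0.18]
.454,-.051,.09,3.0 -> [-21.2, -139.0, 9.0] [-0.0, -0.0, -0.1]
top none
scene none
```

Call:
{"name": "move_arm", "arguments": {
  "targets": [
    [[-21, -139, 9], [0, 0, -0.1], 1],
    [[-21, -139, 9], [0, 0, -0.1], 1],
    [[-21, -139, 9], [0, 0, -0.1], 1],
    [[-21, -139, 9], [0, 0, -0.1], 1],
    [[-21, -139, 9], [0, 0, -0.1], 1]
  ]
}}

```text
clock: 19.68
tcp_pos: [0.4533, -0.0499, 0.0893]
orientation: [-0.0, 0.074, 0.997, 0.0]
wrist_force: [-0.2, 0.9, -3.6]
finger_gap: 0.0385
grip_force: 63.2
```

Call:
{"name": "move_arm", "arguments": {
  "targets": [
    [[0, 0, 40], [0, 0, 0], 1],
    [[0, 0, 84], [0, 0, 0], 1],
    [[0, 0, 84], [0, 0, 0], 1],
    [[0, 0, 84], [0, 0, 0], 1]
  ]
}}

```text
clock: 20.18
tcp_pos: [0.454, -0.05, 0.0063]
orientation: [0.0, 0.073, 0.997, 0.0]
wrist_force: [1.2, 0.1, -2.4]
finger_gap: 0.0388
grip_force: 63.3
```

```bash
python3 go.py .454,-.051,-.001,3.0
```

```text
t20.18 [ 0.454  -0.05    0.0063] gap0.0388 grip63.3 F [ 1.2  0.1 -2.4] j1,6 [-0.29 -0.14]
.454,-.051,-.001,3.0 -> [-0.2, -1.0, 7.3] [0.0, 0.0, -0.03]
```

Call:
{"name": "move_arm", "arguments": {
  "targets": [
    [[0, -1, 3], [0, 0, 0], 1],
    [[0, -1, 6], [0, 0, 0], 1],
    [[0, -1, 6], [0, 0, 0], 1]
  ]
}}

```text
clock: 20.55
tcp_pos: [0.4544, -0.052, 0.0002]
orientation: [0.001, 0.074, 0.997, -0.0]
wrist_force: [-1.0, -0.6, 2.3]
finger_gap: 0.0391
grip_force: 63.8
```

Call:
{"name": "move_arm", "arguments": {
  "targets": [
    [[0, 0, 2], [0, 0, 0], 1],
    [[0, 0, 2.5], [0, 0, 0], 1],
    [[0, 0, 2.5], [0, 0, 0], 1]
  ]
}}

```text
clock: 20.92
tcp_pos: [0.4544, -0.0521, 0.0]
orientation: [0.001, 0.074, 0.997, -0.0]
wrist_force: [-8.5, 1.4, 29.6]
finger_gap: 0.0392
grip_force: 67.3
```

Call:
{"name": "move_arm", "arguments": {
  "targets": [
    [[0, 0, -2], [0, 0, 0], 1],
    [[0, 0, -2], [0, 0, 0], -0.3],
    [[0, 0, -2], [0, 0, 0], -0.3],
    [[0, 0, -50], [0, 0, 0], -0.3],
    [[0, 0, -110], [0, 0, 0], -0.3]
  ]
}}

```text
clock: 21.55
tcp_pos: [0.4519, -0.0514, 0.1065]
orientation: [-0.002, 0.074, 0.997, 0.0]
wrist_force: [1.6, -0.9, 0.5]
finger_gap: 0.0557
grip_force: 0.0
```

```bash
python3 go.py .42,-.258,.11,3.14159
```

```text
t21.55 [ 0.4519 -0.0514  0.1065] gap0.0557 grip0.0 F [ 1.6 -0.9  0.5] j1,6 [-0.29 -0.14]
.42,-.258,.11,3.14159 -> [1.2, -209.1, -3.6] [0.0, -0.02, -0.85]
```

Call:
{"name": "move_arm", "arguments": {
  "targets": [
    [[-2, -207, -4], [0, 0, -0.8], -1],
    [[-2, -207, -4], [0, 0, -0.8], -1],
    [[-2, -207, -4], [0, 0, -0.8], -1],
    [[-2, -207, -4], [0, 0, -0.8], -1],
    [[-2, -207, -4], [0, 0, -0.8], -1]
  ]
}}

```text
clock: 22.18
tcp_pos: [0.4246, -0.2577, 0.1103]
orientation: [-0.0, 0.005, 1.0, 0.0]
wrist_force: [0.1, 0.2, 0.2]
finger_gap: 0.0855
grip_force: 0.0
```

Call:
{"name": "move_arm", "arguments": {
  "targets": [
    [[0, 0, 0], [0, 0, 0], -1],
    [[0, 0, 0], [0, 0, 0], -1]
  ]
}}

```text
clock: 22.42
tcp_pos: [0.4251, -0.2552, 0.1107]
orientation: [-0.0, 0.003, 1.0, 0.0]
wrist_force: [0.9, 0.2, -0.4]
finger_gap: 0.0855
grip_force: 0.0
```

```bash
python3 go.py .4235,-.256,-.003,3.14159; python3 m3.py prism_a_mid .457,-.115,.024,-.14;python3 m3.py prism_a_mid .466,-.05,.024,-.14; python3 m3.py core_mid .432,-.254,.028;  python3 - <<'E'
from h import *
im=[]
for n in("scene","top"):
    c=cam(n); u=pix(c,(.45,-.14,.03)).astype(int)
    im.append(cv2.resize(c["pixels"][u[1]-50:u[1]+50,u[0]-50:u[0]+50,::-1],(400,400),interpolation=cv2.INTER_CUBIC))
cv2.imwrite("pics/c10.png",np.hstack(im))
E
```

```text
t22.43 [ 0.4251 -0.2552  0.1107] gap0.0855 grip0.0 F [ 0.9  0.2 -0.4] j1,6 [-0.7 -0.7]
.4235,-.256,-.003,3.14159 -> [1.5, -0.9, 113.7] [0.0, -0.0, -0.03]
top none
scene none
top [0.4585, -0.048, 0.024, -0.1381] 0.092 283 [267.6 192.5] [267.1 194.6]
scene [0.4599, -0.0512, 0.024, -0.1153] 0.056 561 [254.5 190.2] [255.7 188.6]
top none
scene none
```

View pics/c10.png

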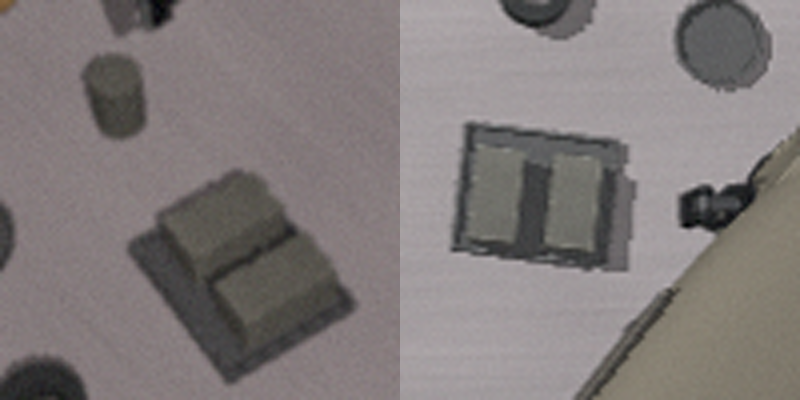

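The view shows both prisms flat in the tray, with a gap between them and clear of the walls: (495,195) and (575,200) in the right half. The gripper is over the core, which stands at (115,95) in the left half. I grip the core.

Call:
{"name": "move_arm", "arguments": {
  "targets": [
    [[0, -1, 60], [0, 0, 0], -1],
    [[0, -1, 117], [0, 0, 0], -1],
    [[0, -1, 117], [0, 0, 0], -1],
    [[0, -1, 117], [0, 0, 0], 1],
    [[0, -1, 117], [0, 0, 0], 1]
  ]
}}

```text
clock: 23.75
tcp_pos: [0.4269, -0.2594, -0.0036]
orientation: [0.002, 0.004, 1.0, -0.002]
wrist_force: [-0.6, -0.5, 0.2]
finger_gap: 0.0516
grip_force: 0.0
```

Call:
{"name": "move_arm", "arguments": {
  "targets": [
    [[0, 0, 0], [0, 0, 0], 1],
    [[0, 0, 0], [0, 0, 0], 1],
    [[0, 0, 0], [0, 0, 0], 1]
  ]
}}

```text
clock: 24.12
tcp_pos: [0.4268, -0.2591, -0.0037]
orientation: [0.002, 0.004, 1.0, -0.001]
wrist_force: [-0.2, 0.9, 6.1]
finger_gap: 0.0388
grip_force: 59.7
```

```bash
python3 go.py
```

```text
t24.12 [ 0.4268 -0.2591 -0.0037] gap0.0388 grip59.7 F [-0.2  0.9  6.1] j1,6 [-0.71 -0.7 ]
```

Call:
{"name": "move_arm", "arguments": {
  "targets": [
    [[0, 0, -60], [0, 0, 0], 1],
    [[0, 0, -90], [0, 0, 0], 1],
    [[-60, 4, -90], [0, 0, 0], 1],
    [[-120, 8, -90], [0, 0, 0], 1],
    [[-155, 10, -90], [0, 0, 0], 1]
  ]
}}

```text
clock: 24.75
tcp_pos: [0.5832, -0.249, 0.0853]
orientation: [0.001, 0.003, 1.0, -0.001]
wrist_force: [-0.6, 0.2, -2.3]
finger_gap: 0.0387
grip_force: 61.0
```

Call:
{"name": "move_arm", "arguments": {
  "targets": [
    [[0, 0, 0], [0, 0, 0], 1],
    [[0, 0, 0], [0, 0, 0], 1]
  ]
}}

```text
clock: 25.0
tcp_pos: [0.5794, -0.2488, 0.0841]
orientation: [-0.0, 0.004, 1.0, 0.0]
wrist_force: [-0.8, -0.2, -1.5]
finger_gap: 0.0388
grip_force: 61.0
```

```bash
python3 go.py .584,-.2495,.006,3.14159
```

```text
t25.00 [ 0.5794 -0.2488  0.0841] gap0.0388 grip61.0 F [-0.8 -0.2 -1.5] j1,6 [-0.53 -0.52]
.584,-.2495,.006,3.14159 -> [-4.6, -0.7, 78.1] [0.0, -0.0, -0.04]
```

Call:
{"name": "move_arm", "arguments": {
  "targets": [
    [[-5, -1, 40], [0, 0, 0], 1],
    [[-5, -1, 78], [0, 0, 0], 1],
    [[-5, -1, 78], [0, 0, 0], 1],
    [[-5, -1, 78], [0, 0, 0], 1]
  ]
}}

```text
clock: 25.5
tcp_pos: [0.5848, -0.2505, 0.0074]
orientation: [0.0, 0.004, 1.0, -0.0]
wrist_force: [0.0, 0.0, -1.3]
finger_gap: 0.0389
grip_force: 61.0
```

Call:
{"name": "move_arm", "arguments": {
  "targets": [
    [[0, 0, 2], [0, 0, 0], 1],
    [[0, 0, 4], [0, 0, 0], 1],
    [[0, 0, 4], [0, 0, 0], 1]
  ]
}}

```text
clock: 25.88
tcp_pos: [0.5851, -0.2501, 0.0022]
orientation: [0.0, 0.004, 1.0, -0.0]
wrist_force: [0.1, -0.1, -2.6]
finger_gap: 0.0388
grip_force: 61.0
```

Call:
{"name": "move_arm", "arguments": {
  "targets": [
    [[0, 0, 2], [0, 0, 0], 1],
    [[0, 0, 3], [0, 0, 0], 1],
    [[0, 0, 3], [0, 0, 0], 1]
  ]
}}

```text
clock: 26.25
tcp_pos: [0.5853, -0.2502, 0.0004]
orientation: [0.0, 0.004, 1.0, -0.0]
wrist_force: [-3.0, 0.9, 7.5]
finger_gap: 0.0388
grip_force: 62.2
```

Contact came at the expected height. I release, rise and go to the large ring.

Call:
{"name": "move_arm", "arguments": {
  "targets": [
    [[0, 0, -1], [0, 0, 0], -0.3],
    [[0, 0, -1], [0, 0, 0], -0.3],
    [[0, 0, -50], [0, 0, 0], -0.5],
    [[0, 0, -110], [0, 0, 0], -1],
    [[0, 0, -110], [0, 0, 0], -1]
  ]
}}

```text
clock: 26.88
tcp_pos: [0.5887, -0.2522, 0.1148]
orientation: [0.005, 0.004, 1.0, -0.003]
wrist_force: [0.6, -1.2, 0.1]
finger_gap: 0.0855
grip_force: 0.0
```

```bash
python3 go.py .632,-.092,.1,3.14159
```

```text
t26.88 [ 0.5887 -0.2522  0.1148] gap0.0855 grip0.0 F [ 0.6 -1.2  0.1] j1,6 [-0.53 -0.52]
.632,-.092,.1,3.14159 -> [-41.9, 160.6, 14.3] [-0.03, 0.05, -0.05]
```

Call:
{"name": "move_arm", "arguments": {
  "targets": [
    [[-48, 157, 8], [0, 0, 0], -1],
    [[-48, 157, 8], [0, 0, 0], -1],
    [[-48, 157, 8], [0, 0, 0], -1],
    [[-48, 157, 8], [0, 0, 0], -1],
    [[-48, 157, 8], [0, 0, 0], -1]
  ]
}}

```text
clock: 27.5
tcp_pos: [0.6339, -0.0935, 0.0999]
orientation: [-0.001, 0.004, 1.0, -0.0]
wrist_force: [-0.3, -0.7, 0.6]
finger_gap: 0.0856
grip_force: 0.0
```

```bash
python3 go.py .6335,-.093,-.02,3.14159; python3 m3.py core_mid .590,-.246,.032;python3 m3.py dish .590,-.246,0;  python3 m3.py ring_large_mid .638,-.09,.015; python3 m3.py ring_small_mid .416,.267,.015; python3 m3.py stand .599,.255,0
```

```text
t27.50 [ 0.6339 -0.0935  0.0999] gap0.0856 grip0.0 F [-0.3 -0.7  0.6] j1,6 [-0.27 -0.26]
.6335,-.093,-.02,3.14159 -> [0.2, 0.5, 119.9] [-0.0, -0.01, -0.04]
top [0.5931, -0.2458, 0.032, 0.0] 0.069 164 [324.4 154.1] [324.5 153.1]
scene none
top [0.5888, -0.2446, 0.0, 0.0] 0.499 290 [323.  155.9] [322.2 157.1]
scene [0.5941, -0.2546, 0.0, 0.0] 3.482 122 [178.2 176.8] [169.7 179.8]
top none
scene [0.6365, -0.0931, 0.015, 0.0] 0.067 502 [198.2 219.3] [197.8 218.5]
top [0.4179, 0.2667, 0.015, 0.0] 1.387 78 [174.1 210.2] [174.  209.6]
scene [0.4188, 0.2641, 0.015, 0.0] 0.372 247 [350.3 257.1] [348.9 257. ]
top [0.5989, 0.2549, 0.0, 0.0] 0.047 489 [178.  157.7] [177.8 157.5]
scene [0.5983, 0.2518, 0.0, 0.0] 0.057 867 [297.4 302.2] [296.8 300.9]
```

Call:
{"name": "move_arm", "arguments": {
  "targets": [
    [[3, -2, 60], [0, 0, 0], -1],
    [[3, -2, 110], [0, 0, 0], -1],
    [[3, -2, 121], [0, 0, 0], -1],
    [[3, -2, 121], [0, 0, 0], -1],
    [[3, -2, 121], [0, 0, 0], 1]
  ]
}}

```text
clock: 29.12
tcp_pos: [0.6334, -0.096, -0.0177]
orientation: [0.002, 0.004, 1.0, -0.001]
wrist_force: [-0.3, -0.1, 0.2]
finger_gap: 0.0698
grip_force: 0.0
```

Call:
{"name": "move_arm", "arguments": {
  "targets": [
    [[0, 0, 0], [0, 0, 0], 1],
    [[0, 0, 0], [0, 0, 0], 1],
    [[0, 0, 0], [0, 0, 0], 1]
  ],
  "squeeze": 70
}}

```text
clock: 29.5
tcp_pos: [0.6338, -0.0956, -0.0168]
orientation: [0.003, 0.004, 1.0, -0.0]
wrist_force: [-0.4, 2.0, 6.3]
finger_gap: 0.061
grip_force: 78.2
```

Call:
{"name": "move_arm", "arguments": {
  "targets": [
    [[0, 0, -30], [0, 0, 0], 1],
    [[0, 0, -60], [0, 0, 0], 1],
    [[0, 0, -125], [0, 0, 0], 1],
    [[0, 0, -125], [0, 0, 0], 1],
    [[0, 0, -125], [0, 0, 0], 1]
  ]
}}

```text
clock: 30.12
tcp_pos: [0.6313, -0.0955, 0.1053]
orientation: [0.0, 0.004, 1.0, -0.0]
wrist_force: [-1.0, -0.1, -4.3]
finger_gap: 0.0609
grip_force: 77.9
```

```bash
python3 go.py .591,.250,.1,3.14159
```

```text
t30.12 [ 0.6313 -0.0955  0.1053] gap0.0609 grip77.9 F [-1.  -0.1 -4.3] j1,6 [-0.28 -0.27]
.591,.250,.1,3.14159 -> [43.1, 345.1, 5.1] [-0.0, 0.01, -0.05]
```

Call:
{"name": "move_arm", "arguments": {
  "targets": [
    [[43, 345, 5], [0, 0, 0], 1],
    [[43, 345, 5], [0, 0, 0], 1],
    [[43, 345, 5], [0, 0, 0], 1],
    [[43, 345, 5], [0, 0, 0], 1],
    [[43, 345, 5], [0, 0, 0], 1]
  ]
}}

```text
clock: 30.75
tcp_pos: [0.5929, 0.2164, 0.0976]
orientation: [-0.002, 0.004, 1.0, -0.001]
wrist_force: [0.3, 0.0, -4.5]
finger_gap: 0.0607
grip_force: 78.1
```

```bash
python3 go.py .591,.250,.07,3.14159
```

```text
t30.75 [0.5929 0.2164 0.0976] gap0.0607 grip78.1 F [ 0.3  0.  -4.5] j1,6 [0.22 0.23]
.591,.250,.07,3.14159 -> [2.1, 33.6, 27.6] [-0.01, -0.02, -0.05]
```

Call:
{"name": "move_arm", "arguments": {
  "targets": [
    [[1, 30, 15], [0, 0, 0], 1],
    [[1, 30, 15], [0, 0, 0], 1],
    [[1, 30, 15], [0, 0, 0], 1]
  ]
}}

```text
clock: 31.12
tcp_pos: [0.593, 0.2443, 0.0834]
orientation: [-0.002, 0.004, 1.0, -0.001]
wrist_force: [-0.3, 0.2, -3.9]
finger_gap: 0.0606
grip_force: 78.3
```

```bash
python3 go.py .591,.250,.02,3.14159;  python3 - <<'E'
from h import *
for n in("scene","top"):
    c=cam(n)
    for f in (env.landmark_of,env.spot_in): print(n,f.__name__,[(np.round(r["centre"],3).tolist(),round(r["confidence"],2)) for r in f("ring_large_mid",c)])
E
python3 m3.py ring_large_mid .5987,.254,.115
```

```text
t31.12 [0.593  0.2443 0.0834] gap0.0606 grip78.3 F [-0.3  0.2 -3.9] j1,6 [0.27 0.27]
.591,.250,.02,3.14159 -> [1.8, 5.8, 63.4] [-0.01, -0.02, -0.04]
scene call [([0.592, 0.244, 0.117], 0.87)]
scene call [([0.617, 0.245, 0.132], 0.87), ([0.496, -0.073, 0.004], 0.18)]
top call [([0.598, 0.247, 0.113], 0.52)]
top call [([0.578, 0.232, 0.133], 0.57), ([0.467, -0.082, 0.009], 0.32)]
top [0.5985, 0.2422, 0.115, 0.0] 5.951 52 [172.  150.8] [178.5 156. ]
scene [0.6044, 0.2453, 0.115, 0.0] 0.931 369 [301.1 287. ] [293.6 288.6]
```

Call:
{"name": "move_arm", "arguments": {
  "targets": [
    [[0.5, 6, 20], [0, 0, 0], 1],
    [[0.5, 6, 44], [0, 0, 0], 1],
    [[0.5, 6, 44], [0, 0, 0], 1]
  ]
}}

```text
clock: 32.0
tcp_pos: [0.5919, 0.2504, 0.0392]
orientation: [-0.002, 0.004, 1.0, -0.001]
wrist_force: [0.2, -0.3, -4.2]
finger_gap: 0.061
grip_force: 78.2
```

Call:
{"name": "move_arm", "arguments": {
  "targets": [
    [[0, 0, 5], [0, 0, 0], 1],
    [[0, 0, 9], [0, 0, 0], 1],
    [[0, 0, 9], [0, 0, 0], 1]
  ]
}}

```text
clock: 32.38
tcp_pos: [0.594, 0.2509, 0.0326]
orientation: [0.0, 0.004, 1.0, -0.0]
wrist_force: [0.8, 0.5, -4.4]
finger_gap: 0.0606
grip_force: 78.2
```

```bash
python3 go.py
```

```text
t32.38 [0.594  0.2509 0.0326] gap0.0606 grip78.2 F [ 0.8  0.5 -4.4] j1,6 [0.28 0.28]
```

Call:
{"name": "move_arm", "arguments": {
  "targets": [
    [[1, -1, 5], [0, 0, 0], 1],
    [[1, -1, 8], [0, 0, 0], 1],
    [[1, -1, 8], [0, 0, 0], 1]
  ]
}}

```text
clock: 32.75
tcp_pos: [0.5925, 0.2498, 0.0238]
orientation: [-0.0, 0.004, 1.0, -0.0]
wrist_force: [0.7, -1.1, -3.8]
finger_gap: 0.061
grip_force: 78.2
```

Call:
{"name": "move_arm", "arguments": {
  "targets": [
    [[0, 0, 5], [0, 0, 0], 1],
    [[0, 0, 8], [0, 0, 0], 1],
    [[0, 0, 8], [0, 0, 0], 1]
  ]
}}

```text
clock: 33.12
tcp_pos: [0.5925, 0.2499, 0.0158]
orientation: [-0.0, 0.004, 1.0, -0.0]
wrist_force: [-0.4, 0.3, -4.4]
finger_gap: 0.0609
grip_force: 78.2
```

```bash
python3 go.py
```

```text
t33.12 [0.5925 0.2499 0.0158] gap0.0609 grip78.2 F [-0.4  0.3 -4.4] j1,6 [0.27 0.28]
```

Call:
{"name": "move_arm", "arguments": {
  "targets": [
    [[0, 0, 10], [0, 0, 0], 1],
    [[0, 0, 20], [0, 0, 0], 1],
    [[0, 0, 20], [0, 0, 0], 1]
  ]
}}

```text
clock: 33.5
tcp_pos: [0.5916, 0.2496, -0.0053]
orientation: [-0.001, 0.004, 1.0, -0.0]
wrist_force: [0.0, 0.3, -3.8]
finger_gap: 0.0607
grip_force: 78.3
```

Call:
{"name": "move_arm", "arguments": {
  "targets": [
    [[0, 0, 3], [0, 0, 0], 1],
    [[0, 0, 5], [0, 0, 0], 1],
    [[0, 0, 5], [0, 0, 0], 1]
  ]
}}

```text
clock: 33.88
tcp_pos: [0.5931, 0.25, -0.0085]
orientation: [0.0, 0.004, 1.0, 0.0]
wrist_force: [-0.2, -0.1, -3.9]
finger_gap: 0.061
grip_force: 78.3
```

```bash
python3 go.py
```

```text
t33.88 [ 0.5931  0.25   -0.0085] gap0.0610 grip78.3 F [-0.2 -0.1 -3.9] j1,6 [0.27 0.28]
```

Call:
{"name": "move_arm", "arguments": {
  "targets": [
    [[0, 0, 2], [0, 0, 0], 1],
    [[0, 0, 3], [0, 0, 0], 1],
    [[0, 0, 3], [0, 0, 0], 1]
  ]
}}

```text
clock: 34.25
tcp_pos: [0.5932, 0.2501, -0.0088]
orientation: [0.001, 0.004, 1.0, 0.0]
wrist_force: [-5.3, -2.3, 12.6]
finger_gap: 0.0605
grip_force: 80.3
```

Call:
{"name": "move_arm", "arguments": {
  "targets": [
    [[0, 0, 2], [0, 0, 0], 1],
    [[0, 0, 2], [0, 0, 0], 1],
    [[0, 0, 2], [0, 0, 0], 1]
  ]
}}

```text
clock: 34.62
tcp_pos: [0.5932, 0.2501, -0.0089]
orientation: [0.001, 0.004, 1.0, 0.0]
wrist_force: [-11.0, -3.1, 23.2]
finger_gap: 0.0605
grip_force: 81.6
```

Seated at a reported −0.0089, as computed. I release, rise and go to the small ring.

Call:
{"name": "move_arm", "arguments": {
  "targets": [
    [[0, 0, -4], [0, 0, 0], 1],
    [[0, 0, -4], [0, 0, 0], -1],
    [[0, 0, -4], [0, 0, 0], -1],
    [[0, 0, -4], [0, 0, 0], -1],
    [[0, 0, -50], [0, 0, 0], -1]
  ]
}}

```text
clock: 35.25
tcp_pos: [0.5894, 0.2489, 0.0324]
orientation: [-0.004, 0.004, 1.0, -0.001]
wrist_force: [-0.7, -0.0, 0.1]
finger_gap: 0.0858
grip_force: 0.0
```

Call:
{"name": "move_arm", "arguments": {
  "targets": [
    [[0, 0, -60], [0, 0, 0], -1],
    [[0, 0, -65], [0, 0, 0], -1],
    [[0, 0, -65], [0, 0, 0], -1]
  ]
}}

```text
clock: 35.62
tcp_pos: [0.5933, 0.2501, 0.1016]
orientation: [0.001, 0.004, 1.0, 0.0]
wrist_force: [0.1, -0.4, -0.4]
finger_gap: 0.085
grip_force: 0.0
```

```bash
python3 go.py .4105,.262,.1,3.14159
```

```text
t35.62 [0.5933 0.2501 0.1016] gap0.0850 grip0.0 F [ 0.1 -0.4 -0.4] j1,6 [0.27 0.28]
.4105,.262,.1,3.14159 -> [182.9, 10.5, 1.4] [0.0, 0.01, -0.05]
```

Call:
{"name": "move_arm", "arguments": {
  "targets": [
    [[183, 11, 1], [0, 0, 0], -1],
    [[183, 11, 1], [0, 0, 0], -1],
    [[183, 11, 1], [0, 0, 0], -1],
    [[183, 11, 1], [0, 0, 0], -1],
    [[183, 11, 1], [0, 0, 0], -1]
  ]
}}

```text
clock: 36.25
tcp_pos: [0.4096, 0.2624, 0.0993]
orientation: [-0.0, 0.004, 1.0, -0.0]
wrist_force: [0.1, 0.8, 0.1]
finger_gap: 0.0857
grip_force: 0.0
```

```bash
python3 go.py .410,.262,-.012,3.14159; python3 m3.py ring_small_mid .4175,.266,.015; python3 m3.py ring_large_mid .5987,.254,.023;python3 m3.py stand .5987,.254,.0
```

```text
t36.25 [0.4096 0.2624 0.0993] gap0.0857 grip0.0 F [0.1 0.8 0.1] j1,6 [0.4  0.41]
.410,.262,-.012,3.14159 -> [-0.5, -0.3, 111.3] [-0.0, -0.01, -0.04]
top none
scene [0.4192, 0.2637, 0.015, 0.0] 0.295 264 [349.6 257.2] [348.4 257. ]
top [0.5982, 0.2526, 0.023, 0.0] 0.148 299 [177.1 156.4] [177.5 156.5]
scene [0.5988, 0.2505, 0.023, 0.0] 0.292 475 [298.  299.1] [297. 298.]
top [0.5954, 0.2557, 0.0, 0.0] 3.119 115 [178.3 157.7] [177.5 161.7]
scene [0.5987, 0.254, 0.0, 0.0] 1.551 350 [297.2 301.8] [297.6 305.6]
```

Call:
{"name": "move_arm", "arguments": {
  "targets": [
    [[-1, 0, 60], [0, 0, 0], -1],
    [[-1, 0, 111], [0, 0, 0], -1],
    [[-1, 0, 111], [0, 0, 0], -1],
    [[-1, 0, 111], [0, 0, 0], 1],
    [[-1, 0, 111], [0, 0, 0], 1]
  ]
}}

```text
clock: 37.48
tcp_pos: [0.4131, 0.2633, -0.0084]
orientation: [0.002, 0.004, 1.0, 0.001]
wrist_force: [-0.5, 0.2, -0.3]
finger_gap: 0.052
grip_force: 0.0
```

Call:
{"name": "move_arm", "arguments": {
  "targets": [
    [[0, 0, 0], [0, 0, 0], 1],
    [[0, 0, 0], [0, 0, 0], 1],
    [[0, 0, 0], [0, 0, 0], 1]
  ]
}}

```text
clock: 37.85
tcp_pos: [0.4131, 0.2635, -0.0079]
orientation: [0.002, 0.004, 1.0, 0.001]
wrist_force: [-1.2, -0.7, 8.2]
finger_gap: 0.0446
grip_force: 71.1
```

```bash
python3 go.py
```

```text
t37.85 [ 0.4131  0.2635 -0.0079] gap0.0446 grip71.1 F [-1.2 -0.7  8.2] j1,6 [0.4  0.41]
```

Call:
{"name": "move_arm", "arguments": {
  "targets": [
    [[0, 0, -30], [0, 0, 0], 1],
    [[0, 0, -60], [0, 0, 0], 1],
    [[0, 0, -120], [0, 0, 0], 1],
    [[0, 0, -140], [0, 0, 0], 1],
    [[0, 0, -140], [0, 0, 0], 1]
  ]
}}

```text
clock: 38.48
tcp_pos: [0.4128, 0.2632, 0.1322]
orientation: [0.003, 0.004, 1.0, 0.001]
wrist_force: [0.3, -0.5, -1.7]
finger_gap: 0.0447
grip_force: 72.9
```

```bash
python3 go.py .5915,.249,.125,3.14159;  python3 - <<'E'
from h import *
for n in("scene","top"):
    c=cam(n)
    print(n,[(np.round(r["centre"],3).tolist(),round(r["confidence"],2)) for r in env.landmark_of("ring_small_mid",c)])
E
```

```text
t38.48 [0.4128 0.2632 0.1322] gap0.0447 grip72.9 F [ 0.3 -0.5 -1.7] j1,6 [0.4  0.41]
.5915,.249,.125,3.14159 -> [-178.8, -12.9, 8.2] [0.01, 0.03, -0.04]
scene [([0.416, 0.265, 0.153], 0.84), ([0.349, 0.355, 0.015], 0.81), ([0.523, -0.413, -0.003], 0.57), ([0.59, -0.248, 0.029], 0.54)]
top []
```

Call:
{"name": "move_arm", "arguments": {
  "targets": [
    [[-180, -13, 8], [0, 0, 0], 1],
    [[-180, -13, 8], [0, 0, 0], 1],
    [[-180, -13, 8], [0, 0, 0], 1],
    [[-180, -13, 8], [0, 0, 0], 1],
    [[-180, -13, 8], [0, 0, 0], 1]
  ]
}}

```text
clock: 39.3
tcp_pos: [0.5893, 0.2475, 0.1191]
orientation: [-0.002, 0.004, 1.0, -0.001]
wrist_force: [-0.7, 0.3, -2.4]
finger_gap: 0.0449
grip_force: 72.8
```

Call:
{"name": "move_arm", "arguments": {
  "targets": [
    [[0, 0, 0], [0, 0, 0], 1],
    [[0, 0, 0], [0, 0, 0], 1]
  ]
}}

```text
clock: 39.55
tcp_pos: [0.5898, 0.2484, 0.1218]
orientation: [0.0, 0.003, 1.0, -0.0]
wrist_force: [0.4, 0.1, -2.6]
finger_gap: 0.0448
grip_force: 72.8
```

```bash
python3 go.py .593,.250,.052,3.14159;  python3 - <<'E'
from h import *
for n in("scene","top"):
    c=cam(n)
    print(n,[(np.round(r["centre"],3).tolist(),round(r["confidence"],2)) for r in env.landmark_of("ring_small_mid",c)])
E
```

```text
t39.55 [0.5898 0.2484 0.1218] gap0.0448 grip72.8 F [ 0.4  0.1 -2.6] j1,6 [0.27 0.28]
.593,.250,.052,3.14159 -> [-3.1, 1.6, 69.8] [-0.0, 0.0, -0.04]
scene [([0.35, 0.356, 0.013], 0.71), ([0.59, 0.25, 0.148], 0.48)]
top []
```

Call:
{"name": "move_arm", "arguments": {
  "targets": [
    [[-3, 2, 40], [0, 0, 0], 1],
    [[-3, 2, 70], [0, 0, 0], 1],
    [[-3, 2, 70], [0, 0, 0], 1],
    [[-3, 2, 70], [0, 0, 0], 1]
  ]
}}

```text
clock: 40.25
tcp_pos: [0.5946, 0.2502, 0.0526]
orientation: [0.001, 0.004, 1.0, 0.0]
wrist_force: [0.4, -0.5, -1.1]
finger_gap: 0.0446
grip_force: 72.8
```

Call:
{"name": "move_arm", "arguments": {
  "targets": [
    [[0, 0, 5], [0, 0, 0], 1],
    [[0, 0, 9], [0, 0, 0], 1],
    [[0, 0, 9], [0, 0, 0], 1]
  ]
}}

```text
clock: 40.62
tcp_pos: [0.5937, 0.2499, 0.0422]
orientation: [-0.0, 0.004, 1.0, -0.0]
wrist_force: [-0.3, -0.1, -1.9]
finger_gap: 0.0443
grip_force: 72.8
```

```bash
python3 go.py .593,.250,.031,3.14159
```

```text
t40.62 [0.5937 0.2499 0.0422] gap0.0443 grip72.8 F [-0.3 -0.1 -1.9] j1,6 [0.27 0.28]
.593,.250,.031,3.14159 -> [0.7, 0.1, 11.2] [-0.0, -0.0, -0.05]
```

Call:
{"name": "move_arm", "arguments": {
  "targets": [
    [[1, 0, 4], [0, 0, 0], 1],
    [[1, 0, 8], [0, 0, 0], 1],
    [[1, 0, 8], [0, 0, 0], 1]
  ]
}}

```text
clock: 41.0
tcp_pos: [0.5924, 0.2498, 0.0337]
orientation: [-0.001, 0.004, 1.0, -0.0]
wrist_force: [-0.3, -0.5, -2.3]
finger_gap: 0.0443
grip_force: 72.8
```

Call:
{"name": "move_arm", "arguments": {
  "targets": [
    [[0, 0, 2], [0, 0, 0], 1],
    [[0, 0, 4], [0, 0, 0], 1],
    [[0, 0, 4], [0, 0, 0], 1]
  ]
}}

```text
clock: 41.38
tcp_pos: [0.593, 0.25, 0.0303]
orientation: [0.0, 0.004, 1.0, -0.0]
wrist_force: [-0.3, -0.0, -2.0]
finger_gap: 0.0447
grip_force: 72.9
```

Call:
{"name": "move_arm", "arguments": {
  "targets": [
    [[0, 0, 1], [0, 0, 0], 1],
    [[0, 0, 2], [0, 0, 0], 1],
    [[0, 0, 2], [0, 0, 0], 1]
  ]
}}

```text
clock: 41.75
tcp_pos: [0.593, 0.25, 0.0302]
orientation: [0.001, 0.004, 1.0, 0.0]
wrist_force: [-5.0, -0.8, 8.7]
finger_gap: 0.0449
grip_force: 74.1
```

Call:
{"name": "move_arm", "arguments": {
  "targets": [
    [[0, 0, -1], [0, 0, 0], -0.6],
    [[0, 0, -1], [0, 0, 0], -0.6],
    [[0, 0, -1], [0, 0, 0], -0.6],
    [[0, 0, -40], [0, 0, 0], -0.6],
    [[0, 0, -90], [0, 0, 0], -0.6]
  ]
}}

```text
clock: 42.38
tcp_pos: [0.5916, 0.2496, 0.1174]
orientation: [-0.002, 0.004, 1.0, -0.001]
wrist_force: [1.6, 0.3, 0.0]
finger_gap: 0.0684
grip_force: 0.0
```

Call:
{"name": "move_arm", "arguments": {
  "targets": [
    [[60, -100, -40], [0, 0, 0], -0.6],
    [[120, -200, -60], [0, 0, 0], -0.6],
    [[120, -200, -60], [0, 0, 0], -0.6],
    [[120, -200, -60], [0, 0, 0], -0.6],
    [[120, -200, -60], [0, 0, 0], -0.6]
  ]
}}

```text
clock: 43.0
tcp_pos: [0.4703, 0.0487, 0.1795]
orientation: [0.001, 0.006, 1.0, -0.0]
wrist_force: [0.1, -0.2, 0.4]
finger_gap: 0.0679
grip_force: 0.0
```

```bash
python3 go.py; python3 - <<'E'
from h import *
im=[];c=cam("scene")
for X in((.599,.254,.04),(.59,-.246,.03)):
    u=pix(c,X).astype(int)
    im.append(cv2.resize(c["pixels"][u[1]-40:u[1]+40,u[0]-40:u[0]+40,::-1],(260,300),interpolation=cv2.INTER_CUBIC))
c=cam("top")
im.append(cv2.resize(c["pixels"][110:250,120:350,::-1],(280,300),interpolation=cv2.INTER_CUBIC))
cv2.imwrite("pics/c11.png",np.hstack(im))
for t in("ring_small_mid","ring_large_mid","core_mid","prism_a_mid"): print(t,[(np.round(r["centre"],3).tolist(),round(r["confidence"],2)) for r in env.landmark_of(t,c)])
E
```

```text
t43.00 [0.4703 0.0487 0.1795] gap0.0679 grip0.0 F [ 0.1 -0.2  0.4] j1,6 [-0.07 -0.05]
ring_small_mid [([0.353, 0.356, 0.014], 0.56), ([0.596, 0.254, 0.052], 0.47)]
ring_large_mid [([0.598, 0.252, 0.019], 0.67)]
core_mid [([0.588, -0.25, 0.03], 0.63)]
prism_a_mid [([0.463, -0.054, 0.025], 0.56), ([0.278, 0.228, 0.019], 0.43)]
```

View pics/c11.png

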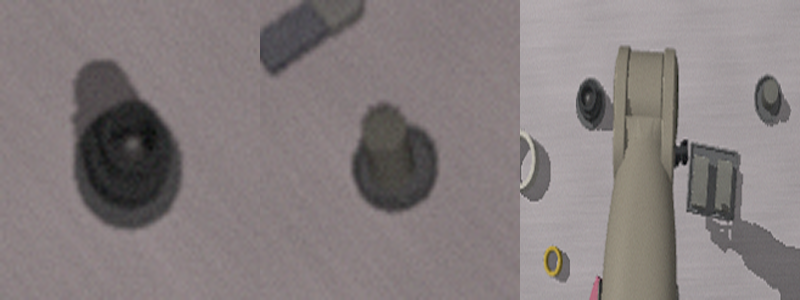

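The view shows both rings stacked on the post at (128,150), the core upright in the dish at (390,160), and both prisms flat in the tray at (713,180). I hand in.

```bash
python3 -c "
from workcell import env
print(env.hand_in())"
```

```text
the job is handed in; nothing more can be done
None
```

I handed the job in at about 43 s of the 102 s allowed. Both grey prism halves lie flat and apart in the tray, the core stands upright in the dish, and the large ring is on the post with the small one flat on top; the tape, brush, pink blocks and yellow ring were not touched, and the judge's verdict was not shown.

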